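# Set up a gilding stand in the vise and load it with cappings

### The job

Set up the gilding stand: stand the long wooden batten on edge on the bed of the machine vise, between the jaws and about centred in them, and crank the handle until the jaws grip the batten tight. Only then set every grooved capping on the bench astride the batten's upper edge, groove down and fully seated, one after another along it with none hanging over the batten's ends. Leave the brush jar, bottle and leaf book where they are.

Things in the scene. Friction and masses are not known exactly. Their poses are not given: they have to be found in the camera images.
- batten: Straight softwood batten, 380 mm long, 18 mm thick, 80 mm high, about 0.35 kg. Starts standing on edge on the bench to the robot's right. Origin: centre of its underside (a long narrow face); x along its length, y across its thickness, z up (upper edge at z = 80 mm). Both ends and sides are alike.
- vise: Grey machine vise, jaws 100 mm wide, on a wooden raising block fixed to the bench; place and yaw (up to 0.3 rad) vary. Origin: on the bench under its middle; x from the crank end (facing the robot) to the fixed jaw, y along the jaws, z up. Block x -90 to 110, y -75 to 75, z 0 to 45 mm. Bed x -85 to 85, y -45 to 45, top at z = 110 mm. Crank axis: y = 0, z = 88 mm.
- fixed_jaw (a point): Foot of the middle of the fixed jaw's clamping face, on the bed: x = 45, y = 0, z = 110 mm in the vise's frame (axes as the vise's). The fixed jaw reaches 40 mm behind it in x, 50 mm to either side, and 40 mm up (jaw tops at z = 150 mm).
- vise_jaw: Moving jaw, slides along the vise's x; axes as the vise's. Origin: foot of the middle of its clamping face, on the bed; the gap between the jaws is the distance from here to fixed_jaw (34 to 44 mm at the start). Its block reaches 38 mm behind the face (a low nose 17 mm further), 50 mm to either side, 40 mm up. Only the crank moves it.
- vise_crank (a joint): Crank angle, rad, 0 to 23.56; grows clockwise seen from the robot (right-handed about the vise's +x), which closes the jaws 8 mm a turn; gap 46 mm at 0. At q the grip's axis is at y = -50 sin q, z = 88 + 50 cos q mm in the vise's frame. Turns with 5 to 6 N at the grip, goes stiff when the jaws pinch the work, self-locking. End stop: just past an 18 mm gap.
- crank_grip (a point): Point to hold on the crank's black round grip, on its axis, at x = -157 mm in the vise's frame. Grip 25 mm in diameter, parallel to the vise's x, from x = -111 to -185 mm; it revolves freely on the crank, so the gripper need not turn with it. The crank's flat arm (18 mm wide, 50 mm from axis to grip) is at x = -100 to -110 mm.
- capping1: Gessoed white wooden capping, beaded top, 75 mm long, 52 wide, 49 high, about 0.13 kg; groove 26 mm wide, 24 deep along its underside between two legs. Origin: centre of its underside, at the legs' feet; x along length and groove, z up. Sides flat and upright up to 38 mm. Starts feet down on the bench, robot's left. 2 to 4 are present. Fully seated, its origin is 56 mm above the batten's.
- capping2: Another capping like capping1; may be absent.
- capping3: Another capping like capping1; may be absent.
- capping4: Another capping like capping1; may be absent.
- brush_jar: Glass jar 76 mm in diameter, 95 mm high, holding three brushes that reach about 220 mm up. Origin: centre of its underside. To be left alone.
- size_bottle: White plastic bottle, 60 mm in diameter, 150 mm high. Origin: centre of its underside. To be left alone.
- leaf_book: Flat book of gold leaf, 110 x 95 x 15 mm, lying on the bench. Origin: centre of its underside. To be left alone.
Mind the look-alikes: they are no part of the job. Leave any turquoise or yellow look-alike of the capping1 alone. What is shaped like the capping2 but orange or purple is not meant.

How it is judged:
By the outcome, as a careful person would: the job done as asked, in the order asked, and still so for the second after the job is handed in, with the robot touching nothing.
Of capping1, capping2, capping3, capping4 only 2 to 4 are there at a start; the rules pass over those that are not, and their reading is None.
At some moment in a run one of capping1, capping2, capping3, capping4 may be knocked a few centimetres aside while the robot is not near it.
It also fails if it takes over 210 s, if anything falls off the work surface, if the arm or the gripper's body presses on something with over 40 N, if the wrist force passes 120 N, or if a joint passes its speed limit or range.

### The arm

A 6-joint arm with a two-finger parallel gripper is mounted at the origin on the work surface. World frame = base frame: x ahead of the robot, y to its left, z up, the work surface at z = 0. Lengths are in m, angles in rad, forces in N, time in s.
With the tool pointing down it reaches from about 0.35 to 0.875 m from the base axis. Payload 4.2 kg.
Tool frame: the origin (TCP) lies midway between the tips of the shut fingers; the grasp point (between the pads) lies 19 mm behind it; z points along the fingers, y is the direction in which the jaws open and shut (so a half turn about z gives the same grasp; the last joint's range is limited). The gripper opens to 85 mm and grips with 20 to 120 N. Pads are 22 mm wide; open, the fingers measure 114 mm over their backs; the gripper's body (76 mm by 85 mm) begins 54 mm behind the grasp point. The pads swing forward as they close: fully open they stand 13 mm farther back than shut.
Start: joints at [-0.851, 0.385, 0.008, 0, -1.194, -0.259], TCP at [0.278, -0.56, 0.231] pointing down, gripper open.
Joint ranges: [-3.14, 3.14], [-1.21, 2.06], [-1.07, 1.41], [-3.16, 2.05], [-2.99, -0.16], [-3.1, 3.1]. Speed limits (rad/s): [2.79, 2.79, 3.14, 3.14, 3.14, 3.14].

### API

Orientations are given as [roll, pitch, yaw] about the fixed x, y, z axes, in that order (R = Rz(yaw) Ry(pitch) Rx(roll)).
In Python, from bench import robot, optics, sign_off gives the robot as it stands. The module is installed in compiled form; this text tells all that it offers.
- The arm moves only by the shell command python3 -m creep 'ROWS' [FORCE]. ROWS is JSON, a list of rows, each an object of numbers: "jaw": the closure in counts, from 0 (fully open) to 255 (shut); "dx", "dy", "dz": the shift along the tool's x, y, z in cm; "spin": the turn about the tool's z in rad. A call has 1 to 8 rows; each row shifts and turns the commanded pose from where the row before left it, along the tool's axes as they then stand; what a row does not reach is not made up. A row lasts 1/10 s, in which the tool goes at most 50 mm and 8.59 degrees, less where a joint would pass 70% of its speed; a pose out of reach is approached as far as the arm can. A call with a gripper value outside its range is refused whole. The fingers move at their own pace and stop on an object; FORCE is the grip in N (left out, the last holds). Time passes only in rows, so rows that do not move let the fingers close. It gives the time, the measured TCP pose, the force and the opening at its end, in the units of the state.
- robot.read_state(): the state, without advancing time (a new reading comes with each control period).
- optics.read_camera(name): name is "side" or "top" or "wrist"; returns (picture, depth): 400x640x3 uint8, blue, green, red; 400x640 float32, m along the optical axis (not along the pixel's ray), 0 where there is no reading.
- optics.camera_params(name): a dict with "mtx" (3x3 intrinsics, pixels), "rvec" (rotation vector, rad) and "tvec" (3), from world to camera coordinates, as OpenCV has them; the wrist camera has in their place "mount" (4x4, takes a point from camera to tool coordinates, whose origin is the TCP and whose axes are the flange's). Camera axes: x right, y down, z forward; pixel columns grow to the right and rows downward; lengths in m; the calibration is good to about 2 mm. The wrist camera is an equidistant fisheye: a pixel r from the principal point sees the ray r / f radians off the axis. A picture is of the moment at which its call begins: read the wrist's pose just before it. camera_params takes no time and is no camera call.
- sign_off(): hands the job in, once; it reports no verdict.
The state is a dict: "t": time; "q": joint angles; "qd": joint speeds; "effort": joint torques, N m; "tool_pos": TCP position; "eef_rot": TCP orientation; "force": force on the tool from outside, world axes, zero at the start; "ft_torque": the same for the moment, N m; "width": opening from 0.0 (shut) to 1.0 (fully open).
Only numpy, scipy, OpenCV 4.12 (cv2) and the standard library are available. Lean on these libraries where they do the work, as an engineer would, in place of code of your own. Each camera call takes 0.05 s, during which the arm holds its last target.

## Working session

There is one attempt and no reset: what is moved stays moved. The work goes in short steps, Python scripts to look and compute and a shell command to move; the robot and the scene stay as the last step left them, time stands still between calls to the robot, and variables do not carry over. Pictures are saved under pics/ and viewed, and the job is handed in when it is done.

```bash
ls; mkdir -p pics
cat > h.py <<'E'
import numpy as np, cv2
from bench import robot, optics
def st():
    s=robot.read_state(); return s
def R_(rpy):
    from scipy.spatial.transform import Rotation as R
    return R.from_euler('xyz',rpy).as_matrix()
def cam(name,save=None):
    s=robot.read_state()
    im,d=optics.read_camera(name)
    if save: cv2.imwrite('pics/'+save,im)
    return im,d,s
def cp(name):
    p=optics.camera_params(name)
    R,_=cv2.Rodrigues(np.array(p['rvec'],float)); return np.array(p['mtx'],float),R,np.array(p['tvec'],float).ravel()
def ray(name,uv):
    K,R,t=cp(name); uv=np.atleast_2d(np.array(uv,float))
    d=np.c_[uv,np.ones(len(uv))]@np.linalg.inv(K).T
    return -R.T@t, d@R
def plane(name,uv,z):
    o,d=ray(name,uv); k=(z-o[2])/d[:,2]; return o+d*k[:,None]
def cloud(name,depth):
    h,w=depth.shape; u,v=np.meshgrid(np.arange(w),np.arange(h))
    o,d=ray(name,np.c_[u.ravel(),v.ravel()])
    P=o+d*depth.ravel()[:,None]; P[depth.ravel()<=0]=np.nan
    return P.reshape(h,w,3)
def proj(name,P):
    K,R,t=cp(name); p=(np.atleast_2d(P)@R.T+t)@K.T; return p[:,:2]/p[:,2:]
E
python3 - <<'E'
from h import *
s=st(); print(s)
for n in('top','side','wrist'):
    im,d,_=cam(n,n+'0.png'); print(n,(d>0).mean(),d.max())
    np.save(n+'0.npy',d)
    p=optics.camera_params(n); print(p)
    if n!='wrist':
        K,R,t=cp(n); print(-R.T@t)
E
```

```text
pics
{'t': 0.0, 'q': array([-8.51385375e-01,  3.85557638e-01,  6.60765289e-03, -4.52085379e-04,
       -1.19400459e+00, -2.58628497e-01]), 'qd': array([ 0.0002751 ,  0.00074662, -0.00066999, -0.0005478 , -0.00133486,
       -0.00059816]), 'effort': array([-9.87786893e-05, -3.92291987e+01,  1.88403761e+01,  4.18612272e+00,
       -4.57141141e-03, -3.25740928e-06]), 'tool_pos': array([ 0.27766427, -0.55927897,  0.23022078]), 'eef_rot': array([ 3.13939873e+00, -1.45948739e-04, -2.68097683e+00]), 'force': array([-0.09346899, -0.07232337, -0.55145574]), 'ft_torque': array([-0.01786883, -0.05996662,  0.05549247]), 'width': 0.9976822250984503}
top 0.99618359375 2.1480181
{'mtx': array([[454.59543759,   0.        , 325.01125692],
       [  0.        , 454.59543759, 209.58937239],
       [  0.        ,   0.        ,   1.        ]]), 'rvec': array([ 2.1847284 , -2.17519531,  0.06920402]), 'tvec': array([0.08029   , 0.55696503, 1.25258276])}
[0.46420682 0.07082314 1.29039382]
side 0.99589453125 3.599259
{'mtx': array([[455.11238105,   0.        , 316.70951468],
       [  0.        , 455.11238105, 207.11693535],
       [  0.        ,   0.        ,   1.        ]]), 'rvec': array([ 0.60692834, -2.51813959,  1.30951821]), 'tvec': array([0.50865283, 0.1828094 , 1.28707659])}
[-0.00772511  1.07214002  0.89396264]
wrist 0.99608984375 1.3949398
{'mtx': array([[309.70691629,   0.        , 320.58548735],
       [  0.        , 309.70691629, 198.47003241],
       [  0.        ,   0.        ,   1.        ]]), 'mount': array([[-2.16527781e-04, -9.50867330e-01, -3.09598569e-01,
         7.98942884e-02],
       [ 9.99999685e-01, -4.42497440e-04,  6.59656301e-04,
         9.96520668e-04],
       [-7.64242200e-04, -3.09598329e-01,  9.50867126e-01,
        -1.42552199e-01],
       [ 0.00000000e+00,  0.00000000e+00,  0.00000000e+00,
         1.00000000e+00]])}
```

View pics/top0.png

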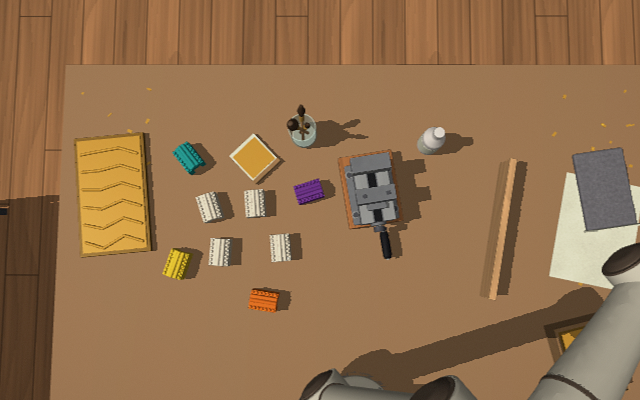

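View pics/side0.png

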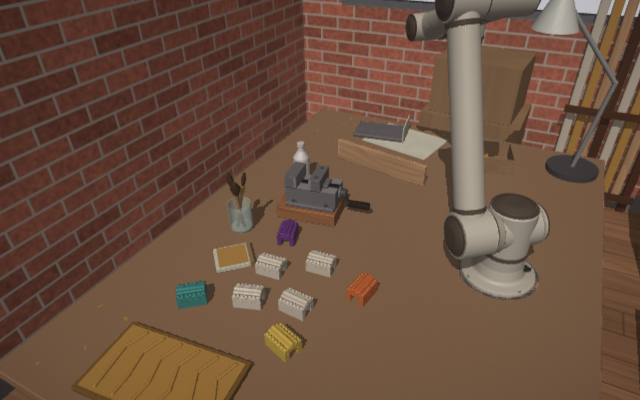

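View pics/wrist0.png

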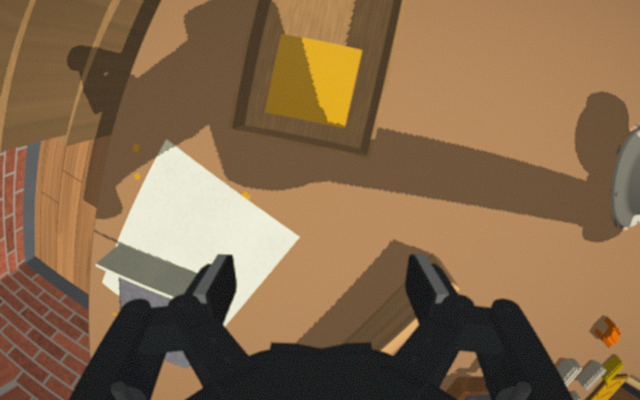

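```bash
cat >> h.py <<'E'
def rect(P):
    (c,(w,h),a)=cv2.minAreaRect((P[:,:2]*1000).astype(np.float32))
    if w<h: w,h,a=h,w,a+90
    a=np.deg2rad(a); a=(a+np.pi/2)%np.pi-np.pi/2
    return np.array(c)/1000,w,h,a
E
python3 - <<'E'
from h import *
d=np.load('top0.npy'); im=cv2.imread('pics/top0.png')
C=cloud('top',d)
print('bench z',np.nanmedian(C[280:340,100:240,2]))
B=C[150:310,470:530].reshape(-1,3); B=B[(B[:,2]>.07)&(B[:,2]<.095)]; print('batten',rect(B),np.median(B[:,2]),len(B))
# cappings
for i,(u,v) in enumerate([(209,207),(255,203),(220,251),(281,247)]):
    Q=C[v-25:v+25,u-22:u+22].reshape(-1,3); T=Q[(Q[:,2]>.03)&(Q[:,2]<.06)]
    print('cap',i,rect(T),T[:,2].max(),len(T))
V=C[140:265,330:410]
for lo,hi in((.03,.055),(.1,.12),(.14,.158),(.06,.15)):
    Q=V.reshape(-1,3);Q=Q[(Q[:,2]>lo)&(Q[:,2]<hi)];print('vise',lo,rect(Q),len(Q))
cv2.imwrite('pics/vise.png',cv2.resize(im[140:265,320:420],None,fx=6,fy=4.8,interpolation=cv2.INTER_CUBIC)[:600])
cv2.imwrite('pics/caps.png',cv2.resize(im[130:320,150:350],None,fx=3.1,fy=3.1,interpolation=cv2.INTER_CUBIC))
for v in range(150,262,3): print(v,' '.join('%4d'%(1000*x) if x==x else ' nan' for x in C[v,340:405:3,2]))
E
```

```text
bench z -0.0002303618497732085
batten (array([ 0.50564319, -0.39034915]), 379.4239501953125, 21.246017456054688, np.float64(-0.17469817434507284)) 0.08020935461166068 1147
cap 0 (array([0.56244135, 0.40509021]), 75.63621520996094, 53.87944030761719, np.float64(0.32031276537371633)) 0.05470938153324312 528
cap 1 (array([0.57378979, 0.27812415]), 75.79643249511719, 52.32721710205078, np.float64(0.09048442672388646)) 0.05347755520522046 521
cap 2 (array([0.43852255, 0.37289456]), 74.37681579589844, 53.173824310302734, np.float64(-0.06014789269360321)) 0.054711678055481494 529
cap 3 (array([0.451091  , 0.20487511]), 74.6530990600586, 52.28141403198242, np.float64(0.08965274648259003)) 0.055538057904694904 523
vise 0.03 (array([ 0.56553107, -0.0514551 ]), 299.0465393066406, 150.76185607910156, np.float64(0.16621267732180733)) 1058
vise 0.1 (array([ 0.58732312, -0.04532796]), 186.2059783935547, 97.61123657226562, np.float64(0.154322695029526)) 1181
vise 0.14 (array([ 0.62856818, -0.04066905]), 121.01451873779297, 100.18341827392578, np.float64(0.16814789661742702)) 1250
vise 0.06 (array([ 
[... 3736 characters left out ...]
2    0    2   -1
246   -3    2    1   -2   -2    1    0    0    2   -3   -3   -4    1   -1   42   53   55    2    0    4   -1    1
249   -5   -4    2    0   -3   -2   -1    2   -2    4   -2   -2   -3    3   39   47   54   50   -2    0    1    3
252    3    0   -4    2    1    0    0    1   -3    5    0    4    0   -1    2   54   52   48    0    2    3    1
255   -4   -1   -2   -5    0    4    3   -1   -4    1    0   -1   -3   -1    1   47   52   46    5    0    3    0
258    0    0    3   -1    1    0    3    1   -3    4    1    4   -2   -1    3   44   50   -1    1    2    3    0
261    2    0   -1    1    2    0   -1   -6    2    2    0    0    0   -3    0    0    1    4    0    4    0    2
```

View pics/vise.png

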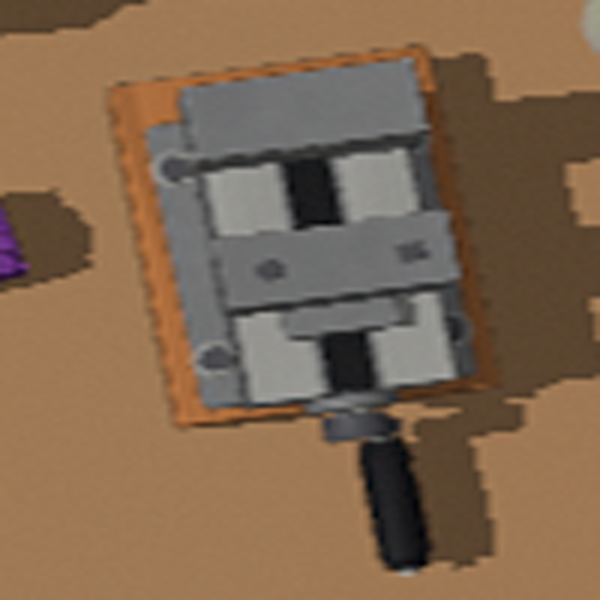

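View pics/caps.png

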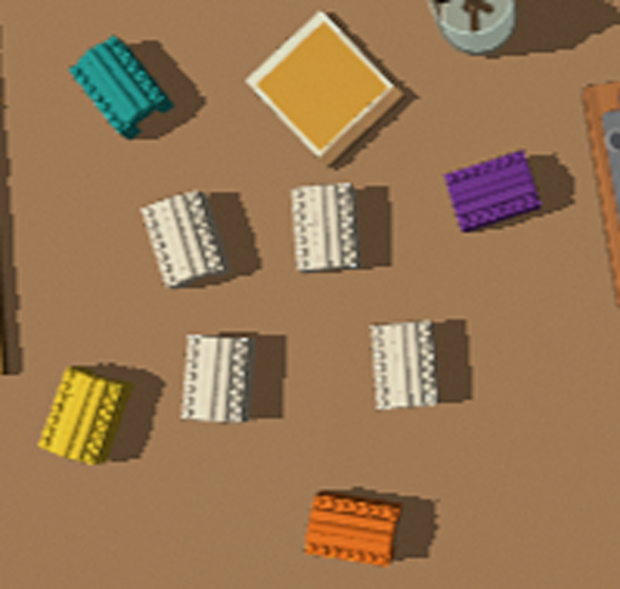

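```bash
cat > vise.py <<'E'
from h import *
def vise(C):
    V=C[140:265,330:410].copy(); m=((V[...,2]>.142)&(V[...,2]<.16)).astype(np.uint8)
    n,l,s,c=cv2.connectedComponentsWithStats(m,connectivity=4)
    out=[]
    for i in range(1,n):
        if s[i,4]>200:
            P=V[l==i]; out.append((P.mean(0),rect(P),len(P)))
    return out
E
python3 - <<'E'
from vise import *
d=np.load('top0.npy'); im=cv2.imread('pics/top0.png')
C=cloud('top',d)
for o in vise(C): print(o)
# block top by z
V=C[140:265,330:410].reshape(-1,3)
# grip: black
g=im[225:262,370:400].astype(int); m=(g.max(2)<45); P=C[225:262,370:400][m]; P=P[(P[:,2]>.02)]
print('grip',rect(P),P.mean(0),np.percentile(P[:,2],[50,90]),len(P))
u=cv2.cvtColor(im,cv2.COLOR_BGR2HSV)
for n,(a,b,z) in {'jar':(303,130,.1),'bottle':(432,141,.1)}.items():
    Q=C[b-30:b+30,a-25:a+25].reshape(-1,3);Q=Q[Q[:,2]>.05];print(n,Q.mean(0),Q[:,:2].min(0),Q[:,:2].max(0),Q[:,2].max())
o=np.array([.6044,-.0448]);print(proj('top',[[.6044,-.0448,.15]]))
E
```

```text
(array([ 0.66738919, -0.03396473,  0.14984454]), (array([ 0.66795392, -0.03392332]), 99.96844482421875, 41.103477478027344, np.float64(-1.402023369624871)), 635)
(array([ 0.58750853, -0.0470973 ,  0.1502717 ]), (array([ 0.58811456, -0.04752417]), 100.23584747314453, 38.66511154174805, np.float64(-1.4064898236680703)), 605)
grip (array([ 0.46528345, -0.08201033]), 83.1963119506836, 21.50098991394043, np.float64(0.16848315530915436)) [ 0.46162867 -0.08185024  0.05239303] [0.05144071 0.05500377] 215
jar [0.76826814 0.14380146 0.12540805] [0.73420535 0.10716638] [0.80861438 0.18196988] 0.20452082421478845
bottle [ 0.73851416 -0.20113512  0.10755662] [ 0.7153631  -0.23744667] [ 0.77321512 -0.17810806] 0.15448373481210753
[[375.20200159 187.1671125 ]]
```

```bash
cat >> h.py <<'E'
VO=np.array([.6036,-.0447]); VY=.166
def v2w(x,y): c,s=np.cos(VY),np.sin(VY); return VO+np.array([c*x-s*y,s*x+c*y])
def w2v(p): c,s=np.cos(VY),np.sin(VY); d=np.array(p)[:2]-VO; return np.array([c*d[0]+s*d[1],-s*d[0]+c*d[1]])
def go(x,y,z,psi=None,p0=None,r0=None):
    "shift in tool axes (cm) from the measured pose; spin after"
    s=st(); p=s['tool_pos']; R=R_(s['eef_rot'])
    d=R.T@(np.array([x,y,z])-p)*100
    sp=0 if psi is None else -((psi-s['eef_rot'][2]+np.pi)%(2*np.pi)-np.pi)
    print('t %.1f dx %.2f dy %.2f dz %.2f cm, spin %.3f | pos'%(s['t'],*d,sp),p.round(4),s['eef_rot'].round(3),'F',s['force'].round(1),'w %.3f'%s['width'],'q6 %.2f'%s['q'][5])
E
python3 -m creep '[{"dx":-4,"dy":0.7},{"dx":-4,"dy":0.7},{"dx":-4,"dy":0.7},{"dx":-4,"dy":0.7},{"dx":-4,"dy":0.7},{"dx":-4,"dy":0.7},{"dx":-3.9,"dy":0.8},{}]'
python3 -m creep '[{"spin":0.13},{"spin":0.13},{"spin":0.13},{"spin":0.13},{"spin":0.115},{},{}]' 
python3 -c "
from h import *
cam('wrist','w1.png'); go(.5056,-.3903,.055,2.967)"
```

```text
t 0.2 dx -27.93 dy 5.00 dz 17.57 cm, spin 0.635 | pos [ 0.2778 -0.5595  0.2306] [ 3.14  -0.    -2.681] F [ 0.4 -0.1 -0.1] w 1.001 q6 -0.26schema error: expected keys jaw, dx, dy, dz, spin
schema error: expected keys jaw, dx, dy, dz, spin
```

```bash
python3 -m creep '[{"jaw":0,"dx":-4,"dy":0.7,"dz":0,"spin":0},{"jaw":0,"dx":-4,"dy":0.7,"dz":0,"spin":0},{"jaw":0,"dx":-4,"dy":0.7,"dz":0,"spin":0},{"jaw":0,"dx":-4,"dy":0.7,"dz":0,"spin":0},{"jaw":0,"dx":-4,"dy":0.7,"dz":0,"spin":0},{"jaw":0,"dx":-4,"dy":0.7,"dz":0,"spin":0},{"jaw":0,"dx":-3.9,"dy":0.8,"dz":0,"spin":0},{"jaw":0,"dx":0,"dy":0,"dz":0,"spin":0}]'
python3 -m creep '[{"jaw":0,"dx":0,"dy":0,"dz":0,"spin":0.13},{"jaw":0,"dx":0,"dy":0,"dz":0,"spin":0.13},{"jaw":0,"dx":0,"dy":0,"dz":0,"spin":0.13},{"jaw":0,"dx":0,"dy":0,"dz":0,"spin":0.13},{"jaw":0,"dx":0,"dy":0,"dz":0,"spin":0.115},{"jaw":0,"dx":0,"dy":0,"dz":0,"spin":0}]' 
python3 -c "
from h import *
cam('wrist','w1.png'); go(.5056,-.3903,.055,2.967)"
```

```text
t: 1.0
tool_pos: [0.5089, -0.3881, 0.2305]
eef_rot: [3.141, 0.0, -2.676]
force: [-0.4, 0.1, -0.2]
width: 1.004
t: 1.6
tool_pos: [0.505, -0.3912, 0.2311]
eef_rot: [3.141, -0.001, 2.967]
force: [0.1, -0.2, 0.2]
width: 1.0
t 1.6 dx -0.05 dy 0.10 dz 17.61 cm, spin 0.002 | pos [ 0.5051 -0.3912  0.2311] [ 3.141e+00 -1.000e-03  2.969e+00] F [ 0.8  0.8 -0.3] w 1.002 q6 -1.34
```

View pics/w1.png

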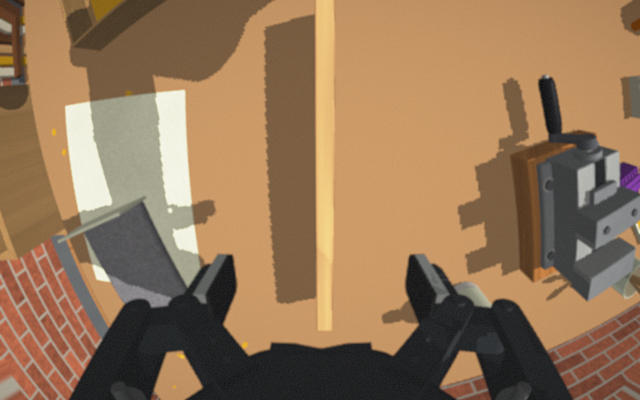

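```bash
python3 -m creep '[{"jaw":0,"dx":0,"dy":0.05,"dz":4,"spin":0},{"jaw":0,"dx":0,"dy":0.05,"dz":4,"spin":0},{"jaw":0,"dx":0,"dy":0,"dz":4,"spin":0},{"jaw":0,"dx":0,"dy":0,"dz":3.3,"spin":0},{"jaw":0,"dx":0,"dy":0,"dz":2,"spin":0},{"jaw":0,"dx":0,"dy":0,"dz":1,"spin":0},{"jaw":0,"dx":0,"dy":0,"dz":0,"spin":0}]'
python3 -m creep '[{"jaw":255,"dx":0,"dy":0,"dz":0,"spin":0},{"jaw":255,"dx":0,"dy":0,"dz":0,"spin":0},{"jaw":255,"dx":0,"dy":0,"dz":0,"spin":0},{"jaw":255,"dx":0,"dy":0,"dz":0,"spin":0},{"jaw":255,"dx":0,"dy":0,"dz":0,"spin":0},{"jaw":255,"dx":0,"dy":0,"dz":0,"spin":0},{"jaw":255,"dx":0,"dy":0,"dz":0,"spin":0},{"jaw":255,"dx":0,"dy":0,"dz":0,"spin":0}]' 70
python3 -c "
from h import *
cam('wrist','w2.png'); go(.5056,-.3903,.055,2.967)"
```

```text
t: 2.35
tool_pos: [0.5049, -0.3898, 0.0469]
eef_rot: [3.141, -0.003, 2.968]
force: [-0.1, 0.5, 0.8]
width: 0.999
t: 3.15
tool_pos: [0.5061, -0.39, 0.0491]
eef_rot: [-3.141, 0.001, 2.968]
force: [-0.4, 2.1, 5.0]
width: 0.199
t 3.2 dx 0.04 dy -0.03 dz -0.59 cm, spin 0.001 | pos [ 0.5061 -0.39    0.0491] [-3.141e+00  1.000e-03  2.968e+00] F [-1.   1.7  4.7] w 0.199 q6 -1.34
```

View pics/w2.png

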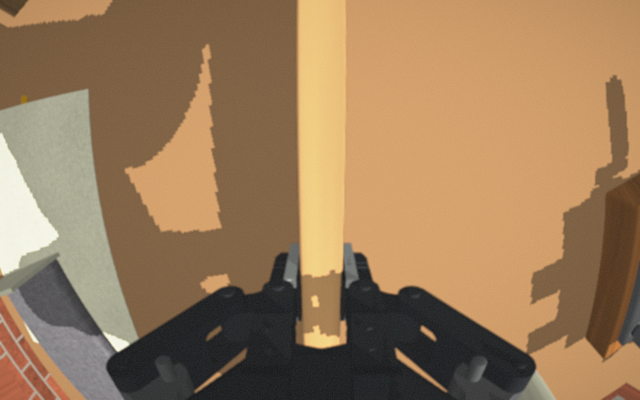

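```bash
python3 -m creep '[{"jaw":255,"dx":0,"dy":0,"dz":-1,"spin":0},{"jaw":255,"dx":0,"dy":0,"dz":-3,"spin":0},{"jaw":255,"dx":0,"dy":0,"dz":-4,"spin":0},{"jaw":255,"dx":0,"dy":0,"dz":-4,"spin":0},{"jaw":255,"dx":0,"dy":0,"dz":-4,"spin":0},{"jaw":255,"dx":0,"dy":0,"dz":-3,"spin":0},{"jaw":255,"dx":0,"dy":0,"dz":-2,"spin":0},{"jaw":255,"dx":0,"dy":0,"dz":0,"spin":0}]'
python3 -m creep '[{"jaw":255,"dx":0,"dy":0,"dz":0,"spin":-0.06},{"jaw":255,"dx":0,"dy":0,"dz":0,"spin":-0.13},{"jaw":255,"dx":0,"dy":0,"dz":0,"spin":-0.14},{"jaw":255,"dx":0,"dy":0,"dz":0,"spin":-0.14},{"jaw":255,"dx":0,"dy":0,"dz":0,"spin":-0.14},{"jaw":255,"dx":0,"dy":0,"dz":0,"spin":-0.14},{"jaw":255,"dx":0,"dy":0,"dz":0,"spin":-0.14},{"jaw":255,"dx":0,"dy":0,"dz":0,"spin":-0.14}]'
python3 -m creep '[{"jaw":255,"dx":0,"dy":0,"dz":0,"spin":-0.14},{"jaw":255,"dx":0,"dy":0,"dz":0,"spin":-0.14},{"jaw":255,"dx":0,"dy":0,"dz":0,"spin":-0.14},{"jaw":255,"dx":0,"dy":0,"dz":0,"spin":-0.14},{"jaw":255,"dx":0,"dy":0,"dz":0,"spin":-0.14},{"jaw":255,"dx":0,"dy":0,"dz":0,"spin":-0.12},{"jaw":255,"dx":0,"dy":0,"dz":0,"spin":-0.06},{"jaw":255,"dx":0,"dy":0,"dz":0,"spin":0}]'
python3 -c "
from h import *
im,d,s=cam('top','t2.png'); np.save('t2.npy',d); cam('wrist','w3.png')
p=v2w(.033,0); print(p); go(*p,.26,-1.405)"
```

```text
t: 4.0
tool_pos: [0.5066, -0.3906, 0.2614]
eef_rot: [-3.14, 0.006, 2.967]
force: [-0.3, 0.5, -2.0]
width: 0.198
t: 4.8
tool_pos: [0.5048, -0.3892, 0.2552]
eef_rot: [3.136, -0.0, -2.281]
force: [0.0, -0.3, -4.2]
width: 0.205
t: 5.6
tool_pos: [0.5048, -0.3893, 0.2555]
eef_rot: [3.138, 0.004, -1.406]
force: [-0.3, 0.5, -2.9]
width: 0.2
[ 0.63614637 -0.03924712]
t 5.7 dx -32.44 dy -18.62 dz -0.33 cm, spin -0.002 | pos [ 0.5051 -0.3896  0.2564] [ 3.139e+00  2.000e-03 -1.407e+00] F [ 0.3  0.8 -2.7] w 0.200 q6 0.57
```

View pics/t2.png

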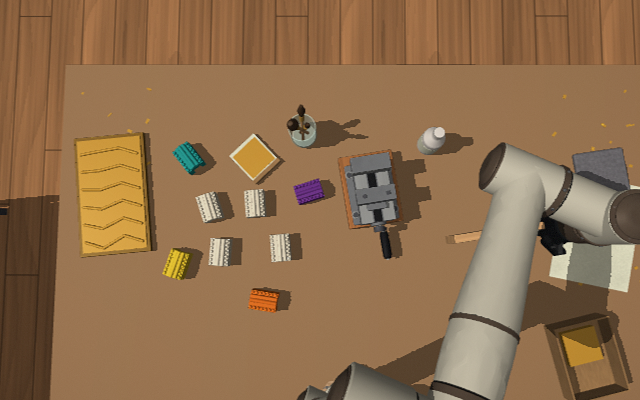

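View pics/w3.png

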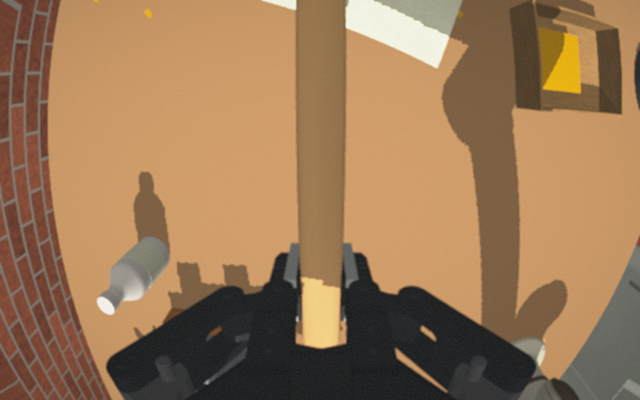

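```bash
python3 -m creep '[{"jaw":255,"dx":-2,"dy":-1.1,"dz":0,"spin":0},{"jaw":255,"dx":-3.3,"dy":-1.9,"dz":0,"spin":0},{"jaw":255,"dx":-3.3,"dy":-1.9,"dz":0,"spin":0},{"jaw":255,"dx":-3.3,"dy":-1.9,"dz":0,"spin":0},{"jaw":255,"dx":-3.3,"dy":-1.9,"dz":0,"spin":0},{"jaw":255,"dx":-3.3,"dy":-1.9,"dz":0,"spin":0},{"jaw":255,"dx":-3.3,"dy":-1.9,"dz":0,"spin":0},{"jaw":255,"dx":-3.3,"dy":-1.9,"dz":0,"spin":0}]'
python3 -m creep '[{"jaw":255,"dx":-3.3,"dy":-1.9,"dz":0,"spin":0},{"jaw":255,"dx":-2.4,"dy":-1.4,"dz":0,"spin":0},{"jaw":255,"dx":-1.6,"dy":-1,"dz":0,"spin":0},{"jaw":255,"dx":0,"dy":0,"dz":0,"spin":0},{"jaw":255,"dx":0,"dy":0,"dz":0,"spin":0}]'
python3 -c "
from h import *
im,d,s=cam('top','t3.png'); np.save('t3.npy',d); cam('wrist','w4.png'); cam('side','s4.png')
p=v2w(.033,0); print(p); go(*p,.26,-1.405)"
```

```text
t: 6.5
tool_pos: [0.6066, -0.1171, 0.2576]
eef_rot: [3.141, 0.0, -1.407]
force: [-0.0, -1.0, -3.3]
width: 0.201
t: 7.0
tool_pos: [0.6367, -0.0398, 0.2578]
eef_rot: [3.14, -0.0, -1.406]
force: [-0.4, -0.2, -2.8]
width: 0.198
[ 0.63614637 -0.03924712]
t 7.2 dx -0.16 dy 0.02 dz -0.17 cm, spin -0.002 | pos [ 0.6366 -0.0408  0.2583] [ 3.141 -0.    -1.407] F [ 1.   0.6 -3.1] w 0.199 q6 -0.03
```

View pics/t3.png

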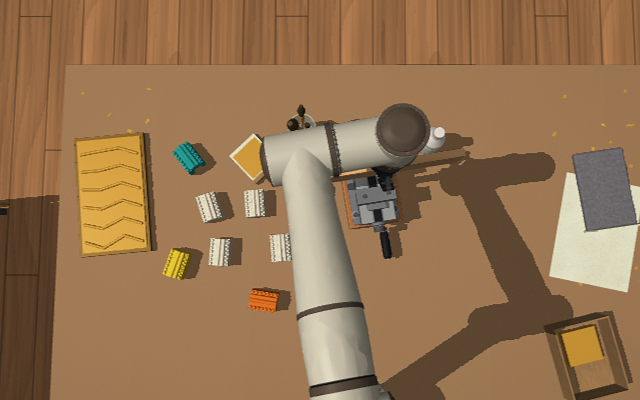

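View pics/w4.png

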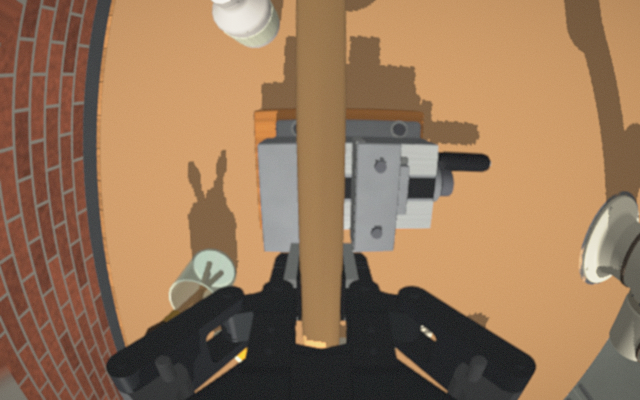

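View pics/s4.png

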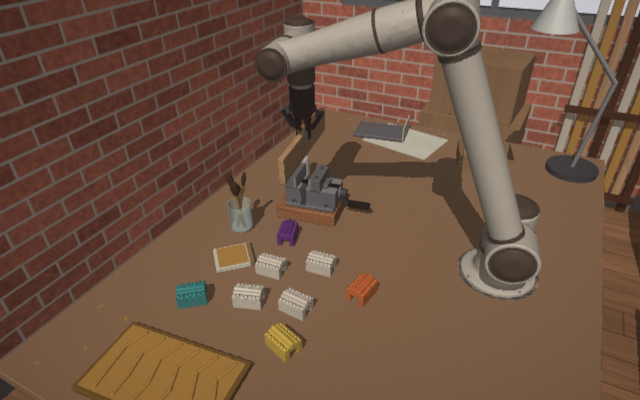

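```bash
cat >> h.py <<'E'
def wcloud(depth,s):
    p=optics.camera_params('wrist'); K=np.array(p['mtx']); M=np.array(p['mount'])
    h,w=depth.shape; u,v=np.meshgrid(np.arange(w),np.arange(h))
    x=(u-K[0,2])/K[0,0]; y=(v-K[1,2])/K[1,1]; r=np.hypot(x,y)+1e-9
    z=depth.copy(); z[z<=0]=np.nan
    k=np.tan(np.minimum(r,1.4))/r
    P=np.stack([x*k*z,y*k*z,z],-1)
    P=P@M[:3,:3].T+M[:3,3]
    return P@R_(s['eef_rot']).T+s['tool_pos']
E
python3 - <<'E'
from h import *
im,d,s=cam('wrist'); C=wcloud(d,s)
P=C.reshape(-1,3); ok=(P[:,2]>.142)&(P[:,2]<.158)
Q=np.array([w2v(p) for p in P[ok]]); 
sel=np.abs(Q[:,1])<.06
print(len(Q)); 
F=Q[sel&(Q[:,0]>.04)&(Q[:,0]<.1)];M=Q[sel&(Q[:,0]<.02)&(Q[:,0]>-.06)]
for n,A in(('F',F),('M',M)): print(n,np.percentile(A,[1,50,99],axis=0).round(4),len(A))
B=P[(P[:,2]>.275)&(P[:,2]<.31)];Qb=np.array([w2v(p) for p in B]);print('batten',np.percentile(Qb,[1,50,99],axis=0).round(4))
print(np.nanmedian(P[(P[:,2]<.02)][:,2]))
E
```

```text
9253
F [[ 0.0526 -0.0459]
 [ 0.0686 -0.0024]
 [ 0.0844  0.051 ]] 3970
M [[-0.0346 -0.0461]
 [-0.015  -0.0015]
 [ 0.003   0.0517]] 4787
batten [[ 0.0011 -0.1165]
 [ 0.0323 -0.0425]
 [ 0.0635  0.0284]]
-0.0003188050102855833
```

```bash
python3 -m creep '[{"jaw":255,"dx":-0.15,"dy":0,"dz":2,"spin":0},{"jaw":255,"dx":0,"dy":0,"dz":2.5,"spin":0},{"jaw":255,"dx":0,"dy":0,"dz":2.5,"spin":0},{"jaw":255,"dx":0,"dy":0,"dz":1.5,"spin":0},{"jaw":255,"dx":0,"dy":0,"dz":0.7,"spin":0},{"jaw":255,"dx":0,"dy":0,"dz":0.2,"spin":0},{"jaw":255,"dx":0,"dy":0,"dz":0,"spin":0}]'
python3 -m creep '[{"jaw":255,"dx":0,"dy":0,"dz":0.2,"spin":0},{"jaw":255,"dx":0,"dy":0,"dz":0.2,"spin":0},{"jaw":255,"dx":0,"dy":0,"dz":0.2,"spin":0},{"jaw":255,"dx":0,"dy":0,"dz":0,"spin":0}]'
python3 -c "
from h import *
cam('wrist','w5.png')
p=v2w(.033,0); print(p,w2v(st()['tool_pos'])); go(*p,.159,-1.405)"
```

```text
t: 7.9
tool_pos: [0.6372, -0.0385, 0.1651]
eef_rot: [-3.14, -0.0, -1.406]
force: [-0.3, -0.7, -2.8]
width: 0.2
t: 8.3
tool_pos: [0.6371, -0.0382, 0.1591]
eef_rot: [-3.14, -0.0, -1.405]
force: [-1.0, -0.4, -0.6]
width: 0.195
[ 0.63614637 -0.03924712] [0.03410996 0.00091368]
t 8.3 dx 0.09 dy 0.11 dz 0.01 cm, spin -0.000 | pos [ 0.6371 -0.0382  0.1591] [-3.14  -0.    -1.405] F [-0.6 -0.6  0.4] w 0.203 q6 -0.03
```

```bash
python3 -m creep '[{"jaw":255,"dx":0,"dy":0,"dz":0.15,"spin":0},{"jaw":255,"dx":0,"dy":0,"dz":0,"spin":0}]'
python3 -m creep '[{"jaw":120,"dx":0,"dy":0,"dz":0,"spin":0},{"jaw":60,"dx":0,"dy":0,"dz":0,"spin":0},{"jaw":0,"dx":0,"dy":0,"dz":0,"spin":0},{"jaw":0,"dx":0,"dy":0,"dz":0,"spin":0},{"jaw":0,"dx":0,"dy":0,"dz":0,"spin":0},{"jaw":0,"dx":0,"dy":0,"dz":0,"spin":0},{"jaw":0,"dx":0,"dy":0,"dz":0,"spin":0}]'
python3 -m creep '[{"jaw":0,"dx":0,"dy":0,"dz":-2,"spin":0},{"jaw":0,"dx":0,"dy":0,"dz":-3,"spin":0},{"jaw":0,"dx":0,"dy":0,"dz":-4,"spin":0},{"jaw":0,"dx":0,"dy":0,"dz":-3,"spin":0},{"jaw":0,"dx":0,"dy":0,"dz":0,"spin":0}]'
python3 -c "
from h import *
cam('wrist','w6.png');cam('side','s6.png')
p=v2w(-.157,-.014); print(p,w2v(st()['tool_pos'])); go(*p,.279,-2.9755)"
```

```text
t: 8.55
tool_pos: [0.6371, -0.0382, 0.1591]
eef_rot: [-3.14, -0.001, -1.405]
force: [-3.3, 0.3, 5.2]
width: 0.199
t: 9.25
tool_pos: [0.6368, -0.0382, 0.1567]
eef_rot: [3.142, -0.0, -1.406]
force: [-0.5, -0.7, -1.0]
width: 0.994
t: 9.75
tool_pos: [0.6391, -0.0383, 0.2829]
eef_rot: [-3.131, -0.002, -1.405]
force: [0.1, 0.1, 0.5]
width: 1.002
[ 0.45107152 -0.08445002] [0.0338717  0.00111931]
t 9.8 dx 1.53 dy 19.09 dz -0.18 cm, spin 1.570 | pos [ 0.6368 -0.038   0.2775] [-3.140e+00  1.000e-03 -1.406e+00] F [-0.1  0.1 -0.7] w 1.001 q6 -0.03
```

View pics/w6.png

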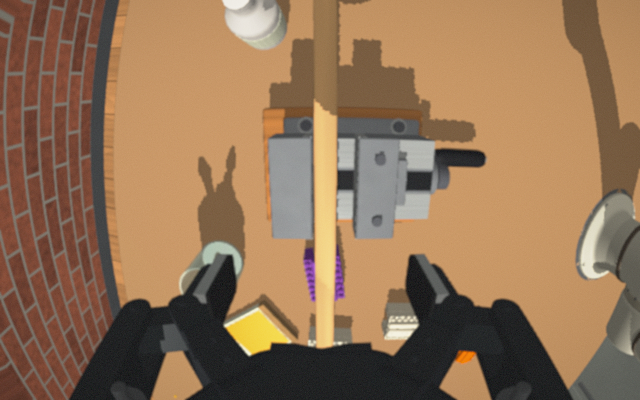

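View pics/s6.png

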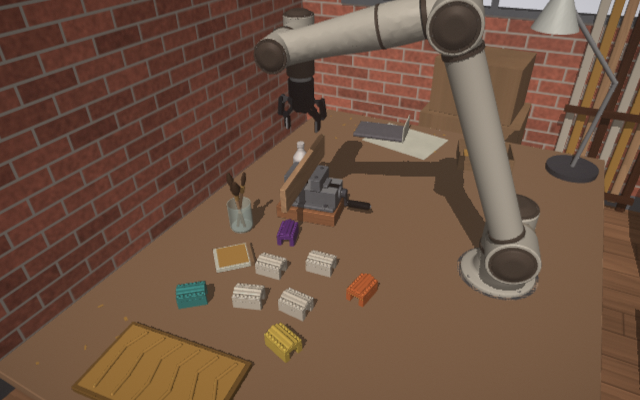

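```bash
python3 -m creep '[{"jaw":0,"dx":0.3,"dy":3.8,"dz":0,"spin":0},{"jaw":0,"dx":0.3,"dy":4,"dz":0,"spin":0},{"jaw":0,"dx":0.3,"dy":4,"dz":0,"spin":0},{"jaw":0,"dx":0.3,"dy":4,"dz":0,"spin":0},{"jaw":0,"dx":0.3,"dy":3.3,"dz":0,"spin":0},{"jaw":0,"dx":0,"dy":0,"dz":0,"spin":0.12},{"jaw":0,"dx":0,"dy":0,"dz":0,"spin":0.14},{"jaw":0,"dx":0,"dy":0,"dz":0,"spin":0.14}]'
python3 -m creep '[{"jaw":0,"dx":0,"dy":0,"dz":0,"spin":0.14},{"jaw":0,"dx":0,"dy":0,"dz":0,"spin":0.14},{"jaw":0,"dx":0,"dy":0,"dz":0,"spin":0.14},{"jaw":0,"dx":0,"dy":0,"dz":0,"spin":0.14},{"jaw":0,"dx":0,"dy":0,"dz":0,"spin":0.14},{"jaw":0,"dx":0,"dy":0,"dz":0,"spin":0.14},{"jaw":0,"dx":0,"dy":0,"dz":0,"spin":0.14},{"jaw":0,"dx":0,"dy":0,"dz":0,"spin":0.14}]'
python3 -m creep '[{"jaw":0,"dx":0,"dy":0,"dz":0,"spin":0.05},{"jaw":0,"dx":0,"dy":0,"dz":0,"spin":0},{"jaw":0,"dx":0,"dy":0,"dz":0,"spin":0}]'
python3 -c "
from h import *
im,d,s=cam('wrist','w7.png'); C=wcloud(d,s)
g=(im.max(2)<50)&(C[...,2]>.025)&(C[...,2]<.058)&(np.abs(C[...,0]-.45)<.07)&(np.abs(C[...,1]+.084)<.04)
P=C[g];Q=np.array([w2v(p) for p in P]);print(len(P),np.percentile(Q,[2,50,98],axis=0),np.percentile(P[:,2],[50,90,98]))
p=v2w(-.157,-.014); go(*p,.0205,-2.9755)"
```

```text
t: 10.65
tool_pos: [0.4497, -0.0844, 0.2756]
eef_rot: [3.139, -0.001, -1.812]
force: [0.0, 0.9, -0.4]
width: 1.0
t: 11.45
tool_pos: [0.45, -0.0843, 0.2752]
eef_rot: [3.141, -0.003, -2.932]
force: [-0.4, 0.3, 0.6]
width: 1.003
t: 11.75
tool_pos: [0.4503, -0.0843, 0.2758]
eef_rot: [3.141, -0.002, -2.975]
force: [0.7, 0.1, 0.0]
width: 0.997
590 [[-0.18326363 -0.02078563]
 [-0.14674801 -0.01458526]
 [-0.11404463 -0.00223941]] [0.05106243 0.05273597 0.0535512 ]
t 11.8 dx -0.10 dy -0.03 dz 25.56 cm, spin 0.001 | pos [ 0.4504 -0.0843  0.2761] [ 3.141e+00 -2.000e-03 -2.975e+00] F [-0.1 -0.8 -0.7] w 1.000 q6 -1.57
```

View pics/w7.png

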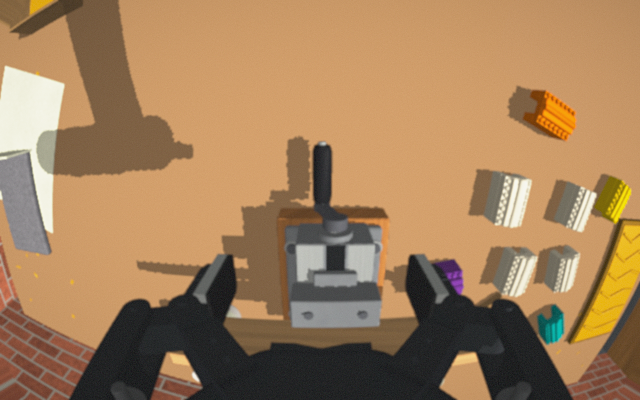

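```bash
python3 -m creep '[{"jaw":0,"dx":-0.1,"dy":0,"dz":4,"spin":0},{"jaw":0,"dx":0,"dy":0,"dz":4.5,"spin":0},{"jaw":0,"dx":0,"dy":0,"dz":4.5,"spin":0},{"jaw":0,"dx":0,"dy":0,"dz":4.5,"spin":0},{"jaw":0,"dx":0,"dy":0,"dz":4,"spin":0},{"jaw":0,"dx":0,"dy":0,"dz":2.5,"spin":0},{"jaw":0,"dx":0,"dy":0,"dz":1.5,"spin":0},{"jaw":0,"dx":0,"dy":0,"dz":0,"spin":0}]'
python3 -m creep '[{"jaw":255,"dx":0,"dy":0,"dz":0,"spin":0},{"jaw":255,"dx":0,"dy":0,"dz":0,"spin":0},{"jaw":255,"dx":0,"dy":0,"dz":0,"spin":0},{"jaw":255,"dx":0,"dy":0,"dz":0,"spin":0},{"jaw":255,"dx":0,"dy":0,"dz":0,"spin":0},{"jaw":255,"dx":0,"dy":0,"dz":0,"spin":0},{"jaw":255,"dx":0,"dy":0,"dz":0,"spin":0}]' 50
python3 -c "
from h import *
cam('wrist','w8.png'); print(w2v(st()['tool_pos']))
p=v2w(-.157,-.014); go(*p,.021,-2.9755)"
```

```text
t: 12.6
tool_pos: [0.45, -0.0844, 0.0196]
eef_rot: [3.141, -0.006, -2.975]
force: [-0.1, 0.4, -0.2]
width: 0.998
t: 13.3
tool_pos: [0.4523, -0.0839, 0.0226]
eef_rot: [3.142, 0.002, -2.976]
force: [-1.7, 2.3, 6.5]
width: 0.271
[-0.1556786  -0.01367753]
t 13.3 dx 0.13 dy -0.03 dz 0.16 cm, spin -0.000 | pos [ 0.4523 -0.0839  0.0226] [ 3.142e+00  2.000e-03 -2.976e+00] F [-1.7  2.   6.1] w 0.275 q6 -1.58
```

View pics/w8.png

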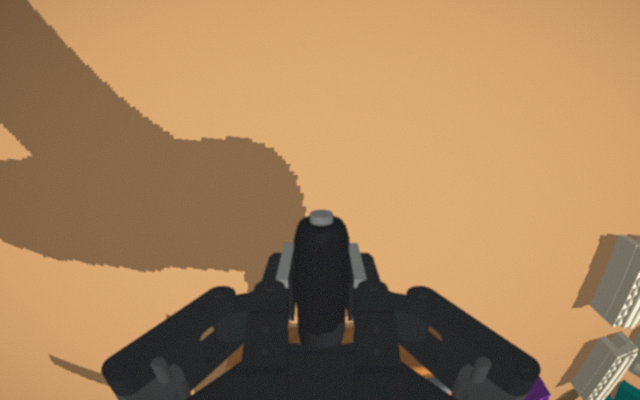

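```bash
cat > cr.py <<'E'
from h import *
s=st(); p=w2v(s['tool_pos']); z=s['tool_pos'][2]+.019
print('yz',p.round(4),round(z,4),'q deg %.1f r %.1f'%(np.degrees(np.arctan2(-p[1],z-.088))%360,1000*np.hypot(p[1],z-.088)),'F',s['force'].round(1),'w',round(s['width'],3),s['eef_rot'].round(3),'t',s['t'])
E
python3 -m creep '[{"jaw":255,"dx":0,"dy":0.7,"dz":0.1,"spin":0},{"jaw":255,"dx":0,"dy":0.7,"dz":0.1,"spin":0},{"jaw":255,"dx":0,"dy":1.29,"dz":-0.17,"spin":0},{"jaw":255,"dx":0,"dy":1.21,"dz":-0.5,"spin":0},{"jaw":255,"dx":0,"dy":1.04,"dz":-0.79,"spin":0},{"jaw":255,"dx":0,"dy":0.79,"dz":-1.04,"spin":0},{"jaw":255,"dx":0,"dy":0.5,"dz":-1.21,"spin":0},{"jaw":255,"dx":0,"dy":0.17,"dz":-1.29,"spin":0}]'
python3 cr.py
python3 -m creep '[{"jaw":255,"dx":0,"dy":0,"dz":0,"spin":0},{"jaw":255,"dx":0,"dy":0,"dz":0,"spin":0}]'
python3 cr.py
```

```text
t: 14.15
tool_pos: [0.4412, -0.0188, 0.0697]
eef_rot: [3.139, 0.001, -2.976]
force: [2.7, 6.8, -9.1]
width: 0.277
yz [-0.1559  0.0524] 0.0887 q deg 270.7 r 52.4 F [ 2.7  6.8 -9.1] w 0.277 [ 3.139e+00  1.000e-03 -2.976e+00] t 14.15
t: 14.35
tool_pos: [0.4413, -0.0189, 0.071]
eef_rot: [3.139, 0.002, -2.975]
force: [-3.7, 12.0, 4.1]
width: 0.277
yz [-0.1558  0.0522] 0.09 q deg 272.2 r 52.3 F [-3.7 12.   4.1] w 0.277 [ 3.139e+00  2.000e-03 -2.975e+00] t 14.35
```

```bash
python3 -m creep '[{"jaw":255,"dx":0,"dy":-0.17,"dz":-1.29,"spin":0},{"jaw":255,"dx":0,"dy":-0.5,"dz":-1.21,"spin":0},{"jaw":255,"dx":0,"dy":-0.79,"dz":-1.04,"spin":0},{"jaw":255,"dx":0,"dy":-1.04,"dz":-0.79,"spin":0},{"jaw":255,"dx":0,"dy":-1.21,"dz":-0.5,"spin":0},{"jaw":255,"dx":0,"dy":-1.29,"dz":-0.17,"spin":0},{"jaw":255,"dx":0,"dy":0,"dz":0,"spin":0}]'
python3 cr.py
python3 -m creep '[{"jaw":255,"dx":0,"dy":-1.29,"dz":0.17,"spin":0},{"jaw":255,"dx":0,"dy":-1.21,"dz":0.5,"spin":0},{"jaw":255,"dx":0,"dy":-1.04,"dz":0.79,"spin":0},{"jaw":255,"dx":0,"dy":-0.79,"dz":1.04,"spin":0},{"jaw":255,"dx":0,"dy":-0.5,"dz":1.21,"spin":0},{"jaw":255,"dx":0,"dy":-0.17,"dz":1.29,"spin":0},{"jaw":255,"dx":0,"dy":0,"dz":0,"spin":0}]'
python3 cr.py
python3 -c "
from h import *
cam('side','s9.png');cam('top','t9.png')"
```

```text
t: 15.05
tool_pos: [0.45, -0.0704, 0.1202]
eef_rot: [3.141, 0.002, -2.977]
force: [2.9, -0.8, -4.1]
width: 0.271
yz [-1.558e-01  1.000e-04] 0.1392 q deg 359.9 r 51.2 F [ 2.9 -0.8 -4.1] w 0.271 [ 3.141e+00  2.000e-03 -2.977e+00] t 15.05
t: 15.75
tool_pos: [0.4579, -0.1175, 0.0689]
eef_rot: [3.139, 0.0, -2.976]
force: [2.2, 10.1, -5.9]
width: 0.274
yz [-0.1558 -0.0477] 0.0879 q deg 90.1 r 47.7 F [ 2.2 10.1 -5.9] w 0.274 [ 3.139  0.    -2.976] t 15.75
```

View pics/s9.png

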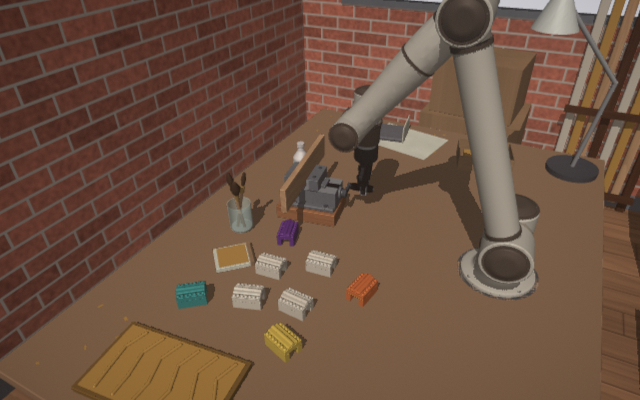

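View pics/t9.png

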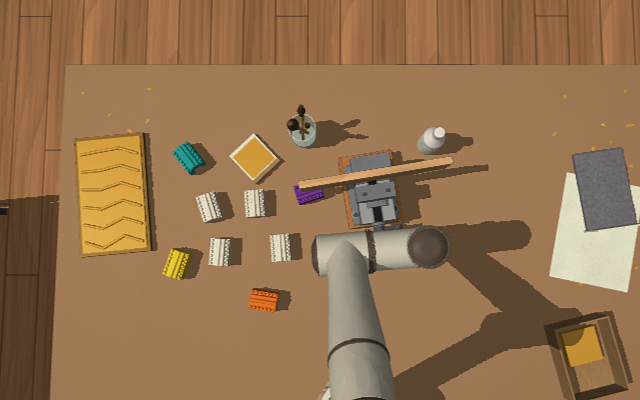

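```bash
python3 -m creep '[{"jaw":255,"dx":0,"dy":0.27,"dz":1.29,"spin":0},{"jaw":255,"dx":0,"dy":0.6,"dz":1.21,"spin":0},{"jaw":255,"dx":0,"dy":0.79,"dz":1.04,"spin":0},{"jaw":255,"dx":0,"dy":1.04,"dz":0.79,"spin":0},{"jaw":255,"dx":0,"dy":1.21,"dz":0.5,"spin":0},{"jaw":255,"dx":0,"dy":1.29,"dz":0.17,"spin":0}]'
python3 -m creep '[{"jaw":255,"dx":0,"dy":1.29,"dz":-0.17,"spin":0},{"jaw":255,"dx":0,"dy":1.21,"dz":-0.5,"spin":0},{"jaw":255,"dx":0,"dy":1.04,"dz":-0.79,"spin":0},{"jaw":255,"dx":0,"dy":0.79,"dz":-1.04,"spin":0},{"jaw":255,"dx":0,"dy":0.5,"dz":-1.21,"spin":0},{"jaw":255,"dx":0,"dy":0.17,"dz":-1.29,"spin":0},{"jaw":255,"dx":0,"dy":0,"dz":0,"spin":0}]'
python3 cr.py
python3 -m creep '[{"jaw":255,"dx":0,"dy":-0.17,"dz":-1.29,"spin":0},{"jaw":255,"dx":0,"dy":-0.5,"dz":-1.21,"spin":0},{"jaw":255,"dx":0,"dy":-0.79,"dz":-1.04,"spin":0},{"jaw":255,"dx":0,"dy":-1.04,"dz":-0.79,"spin":0},{"jaw":255,"dx":0,"dy":-1.21,"dz":-0.5,"spin":0},{"jaw":255,"dx":0,"dy":-1.29,"dz":-0.17,"spin":0}]'
python3 -m creep '[{"jaw":255,"dx":0,"dy":-1.29,"dz":0.17,"spin":0},{"jaw":255,"dx":0,"dy":-1.21,"dz":0.5,"spin":0},{"jaw":255,"dx":0,"dy":-1.04,"dz":0.79,"spin":0},{"jaw":255,"dx":0,"dy":-0.79,"dz":1.04,"spin":0},{"jaw":255,"dx":0,"dy":-0.5,"dz":1.21,"spin":0},{"jaw":255,"dx":0,"dy":-0.17,"dz":1.29,"spin":0},{"jaw":255,"dx":0,"dy":0,"dz":0,"spin":0}]'
python3 cr.py
python3 -c "
from vise import *
im,d,s=cam('top','t10.png');C=cloud('top',d)
for o in vise(C): print(o[0],o[2])"
```

```text
t: 16.45
tool_pos: [0.4496, -0.0682, 0.0201]
eef_rot: [-3.141, 0.001, -2.976]
force: [2.0, -5.8, 3.2]
width: 0.27
t: 17.15
tool_pos: [0.4413, -0.0185, 0.0712]
eef_rot: [-3.141, 0.002, -2.975]
force: [-0.4, 0.1, 3.4]
width: 0.277
yz [-0.1557  0.0526] 0.0902 q deg 272.4 r 52.7 F [-0.4  0.1  3.4] w 0.277 [-3.141e+00  2.000e-03 -2.975e+00] t 17.15
t: 17.75
tool_pos: [0.4494, -0.0671, 0.1202]
eef_rot: [3.14, 0.001, -2.975]
force: [0.1, 7.4, -1.7]
width: 0.275
t: 18.45
tool_pos: [0.4577, -0.1172, 0.0679]
eef_rot: [3.141, 0.0, -2.976]
force: [3.0, 2.7, -6.5]
width: 0.274
yz [-0.1558 -0.0474] 0.0869 q deg 91.4 r 47.4 F [ 3.   2.7 -6.5] w 0.274 [ 3.141  0.    -2.976] t 18.45
[ 0.66911048 -0.03340172  0.15017091] 577
[ 0.60175597 -0.04460646  0.15004357] 603
```

View pics/t10.png

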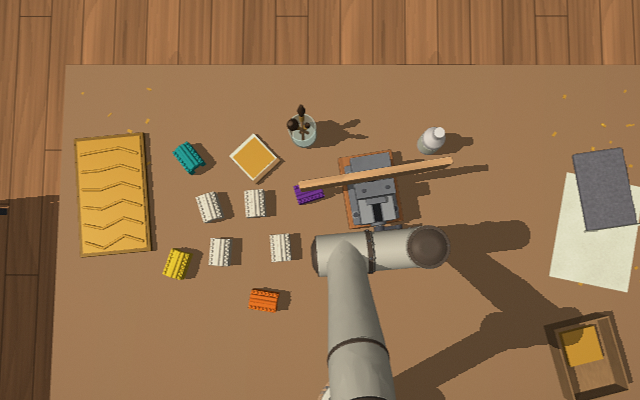

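```bash
python3 -m creep '[{"jaw":255,"dx":0,"dy":0.17,"dz":1.29,"spin":0},{"jaw":255,"dx":0,"dy":0.5,"dz":1.21,"spin":0},{"jaw":255,"dx":0,"dy":0.79,"dz":1.04,"spin":0},{"jaw":255,"dx":0,"dy":1.04,"dz":0.79,"spin":0},{"jaw":255,"dx":0,"dy":1.21,"dz":0.5,"spin":0},{"jaw":255,"dx":0,"dy":1.29,"dz":0.17,"spin":0}]'
python3 -m creep '[{"jaw":255,"dx":0,"dy":1.29,"dz":-0.17,"spin":0},{"jaw":255,"dx":0,"dy":1.21,"dz":-0.5,"spin":0},{"jaw":255,"dx":0,"dy":1.04,"dz":-0.79,"spin":0},{"jaw":255,"dx":0,"dy":0.79,"dz":-1.04,"spin":0},{"jaw":255,"dx":0,"dy":0.5,"dz":-1.21,"spin":0},{"jaw":255,"dx":0,"dy":0.17,"dz":-1.29,"spin":0},{"jaw":255,"dx":0,"dy":0,"dz":0,"spin":0}]'
python3 cr.py
python3 -m creep '[{"jaw":255,"dx":0,"dy":-0.17,"dz":-1.29,"spin":0},{"jaw":255,"dx":0,"dy":-0.5,"dz":-1.21,"spin":0},{"jaw":255,"dx":0,"dy":-0.79,"dz":-1.04,"spin":0},{"jaw":255,"dx":0,"dy":-1.04,"dz":-0.79,"spin":0},{"jaw":255,"dx":0,"dy":-1.21,"dz":-0.5,"spin":0},{"jaw":255,"dx":0,"dy":-1.29,"dz":-0.17,"spin":0},{"jaw":255,"dx":0,"dy":0,"dz":0,"spin":0}]'
python3 cr.py
```

```text
t: 19.1
tool_pos: [0.4498, -0.0687, 0.0198]
eef_rot: [-3.14, 0.001, -2.975]
force: [1.1, -5.9, 10.2]
width: 0.275
t: 19.8
tool_pos: [0.4413, -0.0186, 0.0701]
eef_rot: [3.141, 0.001, -2.975]
force: [-0.6, 3.2, 3.1]
width: 0.274
yz [-0.1558  0.0525] 0.0891 q deg 271.2 r 52.5 F [-0.6  3.2  3.1] w 0.274 [ 3.141e+00  1.000e-03 -2.975e+00] t 19.8
t: 20.5
tool_pos: [0.4497, -0.0691, 0.12]
eef_rot: [-3.141, 0.001, -2.977]
force: [0.6, -1.5, 5.8]
width: 0.277
yz [-0.1558  0.0013] 0.139 q deg 358.5 r 51.0 F [ 0.6 -1.5  5.8] w 0.277 [-3.141e+00  1.000e-03 -2.977e+00] t 20.5
```

Now the last half turn, watching the force.

```bash
python3 -m creep '[{"jaw":255,"dx":0,"dy":-1.29,"dz":0.17,"spin":0},{"jaw":255,"dx":0,"dy":-1.21,"dz":0.5,"spin":0},{"jaw":255,"dx":0,"dy":-1.04,"dz":0.79,"spin":0},{"jaw":255,"dx":0,"dy":-0.79,"dz":1.04,"spin":0},{"jaw":255,"dx":0,"dy":-0.5,"dz":1.21,"spin":0},{"jaw":255,"dx":0,"dy":-0.17,"dz":1.29,"spin":0},{"jaw":255,"dx":0,"dy":0,"dz":0,"spin":0}]' 70
python3 cr.py
python3 -m creep '[{"jaw":255,"dx":0,"dy":0.17,"dz":1.29,"spin":0},{"jaw":255,"dx":0,"dy":0.5,"dz":1.21,"spin":0},{"jaw":255,"dx":0,"dy":0.79,"dz":1.04,"spin":0},{"jaw":255,"dx":0,"dy":0,"dz":0,"spin":0}]'
python3 cr.py
python3 -c "
from vise import *
im,d,s=cam('top','t11.png');C=cloud('top',d)
for o in vise(C): print(o[0],o[2])
cv2.imwrite('pics/t11c.png',cv2.resize(im[130:260,280:460],None,fx=4,fy=4))"
```

```text
t: 21.2
tool_pos: [0.4577, -0.1172, 0.0675]
eef_rot: [3.141, -0.0, -2.976]
force: [4.2, 3.6, -6.5]
width: 0.271
yz [-0.1558 -0.0474] 0.0865 q deg 91.9 r 47.4 F [ 4.2  3.6 -6.5] w 0.271 [ 3.141 -0.    -2.976] t 21.2
t: 21.6
tool_pos: [0.4552, -0.1017, 0.0334]
eef_rot: [3.141, 0.0, -2.975]
force: [0.8, 10.6, 2.7]
width: 0.268
yz [-0.1558 -0.0317] 0.0524 q deg 138.3 r 47.7 F [ 0.8 10.6  2.7] w 0.268 [ 3.141  0.    -2.975] t 21.6
[ 0.67026611 -0.03336339  0.15002287] 538
[ 0.61141121 -0.04315608  0.15033626] 629
```

View pics/t11c.png

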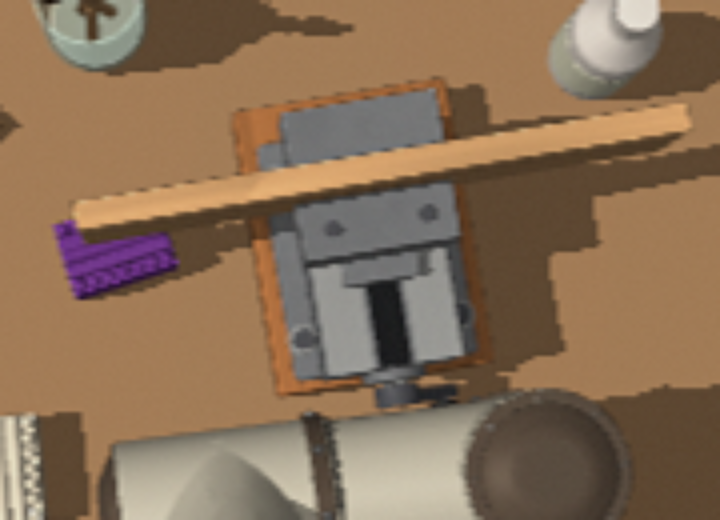

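```bash
python3 -m creep '[{"jaw":255,"dx":0,"dy":0.53,"dz":0.42,"spin":0},{"jaw":255,"dx":0,"dy":0.56,"dz":0.36,"spin":0},{"jaw":255,"dx":0,"dy":0.59,"dz":0.28,"spin":0},{"jaw":255,"dx":0,"dy":0,"dz":0,"spin":0}]' 100
python3 cr.py
python3 -m creep '[{"jaw":255,"dx":0,"dy":0.62,"dz":0.2,"spin":0},{"jaw":255,"dx":0,"dy":0.64,"dz":0.13,"spin":0},{"jaw":255,"dx":0,"dy":0,"dz":0,"spin":0}]'
python3 cr.py
```

```text
t: 22.05
tool_pos: [0.4527, -0.0864, 0.0237]
eef_rot: [-3.141, 0.001, -2.975]
force: [-0.9, 4.9, 7.6]
width: 0.261
yz [-0.1557 -0.0162] 0.0427 q deg 160.3 r 48.1 F [-0.9  4.9  7.6] w 0.261 [-3.141e+00  1.000e-03 -2.975e+00] t 22.05
t: 22.35
tool_pos: [0.4507, -0.0743, 0.0205]
eef_rot: [-3.141, 0.001, -2.975]
force: [-0.2, 1.5, 8.2]
width: 0.265
yz [-0.1557 -0.004 ] 0.0395 q deg 175.3 r 48.7 F [-0.2  1.5  8.2] w 0.265 [-3.141e+00  1.000e-03 -2.975e+00] t 22.35
```

```bash
python3 -m creep '[{"jaw":255,"dx":0,"dy":0.65,"dz":0.05,"spin":0},{"jaw":255,"dx":0,"dy":0.65,"dz":-0.04,"spin":0},{"jaw":255,"dx":0,"dy":0,"dz":0,"spin":0},{"jaw":255,"dx":0,"dy":0,"dz":0,"spin":0}]'
python3 cr.py
```

```text
t: 22.75
tool_pos: [0.4486, -0.062, 0.0204]
eef_rot: [-3.141, 0.001, -2.975]
force: [0.0, 0.3, 7.3]
width: 0.26
yz [-0.1557  0.0085] 0.0394 q deg 190.0 r 49.3 F [0.  0.3 7.3] w 0.26 [-3.141e+00  1.000e-03 -2.975e+00] t 22.75
```

```bash
python3 -m creep '[{"jaw":255,"dx":0,"dy":0.64,"dz":-0.11,"spin":0},{"jaw":255,"dx":0,"dy":0.63,"dz":-0.19,"spin":0},{"jaw":255,"dx":0,"dy":0,"dz":0,"spin":0}]'
python3 cr.py
python3 -m creep '[{"jaw":255,"dx":0,"dy":0.6,"dz":-0.27,"spin":0},{"jaw":255,"dx":0,"dy":0,"dz":0,"spin":0}]'
python3 cr.py
python3 -c "
from h import *
im,d,s=cam('top','t12.png')
cv2.imwrite('pics/t12c.png',cv2.resize(im[130:260,280:460],None,fx=4,fy=4))"
```

```text
t: 23.05
tool_pos: [0.4466, -0.0504, 0.0233]
eef_rot: [-3.139, 0.001, -2.975]
force: [3.5, -8.2, 4.5]
width: 0.262
yz [-0.1558  0.0203] 0.0423 q deg 204.0 r 50.0 F [ 3.5 -8.2  4.5] w 0.262 [-3.139e+00  1.000e-03 -2.975e+00] t 23.05
t: 23.25
tool_pos: [0.4457, -0.0449, 0.0258]
eef_rot: [-3.139, 0.0, -2.975]
force: [4.9, -12.7, 2.1]
width: 0.26
yz [-0.1558  0.0259] 0.0448 q deg 210.9 r 50.4 F [  4.9 -12.7   2.1] w 0.26 [-3.139  0.    -2.975] t 23.25
```

View pics/t12c.png

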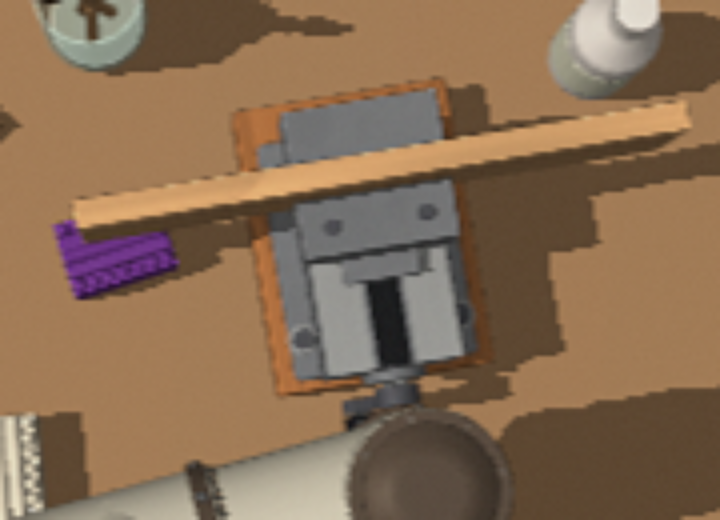

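```bash
python3 -m creep '[{"jaw":255,"dx":0,"dy":0.57,"dz":-0.33,"spin":0},{"jaw":255,"dx":0,"dy":0.53,"dz":-0.4,"spin":0},{"jaw":255,"dx":0,"dy":0,"dz":0,"spin":0}]'
python3 cr.py
python3 -m creep '[{"jaw":255,"dx":0,"dy":0.47,"dz":-0.46,"spin":0},{"jaw":255,"dx":0,"dy":0.42,"dz":-0.51,"spin":0},{"jaw":255,"dx":0,"dy":0,"dz":0,"spin":0}]'
python3 cr.py
```

```text
t: 23.6
tool_pos: [0.444, -0.0349, 0.0327]
eef_rot: [-3.138, 0.0, -2.976]
force: [8.8, -17.6, -2.5]
width: 0.262
yz [-0.1558  0.0361] 0.0517 q deg 224.8 r 51.2 F [  8.8 -17.6  -2.5] w 0.262 [-3.138  0.    -2.976] t 23.6
t: 23.9
tool_pos: [0.4426, -0.0268, 0.0417]
eef_rot: [-3.137, -0.0, -2.976]
force: [12.8, -23.3, -10.2]
width: 0.261
yz [-0.1558  0.0442] 0.0607 q deg 238.4 r 52.0 F [ 12.8 -23.3 -10.2] w 0.261 [-3.137 -0.    -2.976] t 23.9
```

```bash
python3 -m creep '[{"jaw":255,"dx":0,"dy":0.3,"dz":-0.57,"spin":0},{"jaw":255,"dx":0,"dy":0.2,"dz":-0.6,"spin":0},{"jaw":255,"dx":0,"dy":0,"dz":0,"spin":0}]'
python3 cr.py
```

```text
t: 24.2
tool_pos: [0.4416, -0.0215, 0.0521]
eef_rot: [-3.138, -0.001, -2.977]
force: [14.8, -20.8, -22.4]
width: 0.259
yz [-0.1559  0.0496] 0.0711 q deg 251.2 r 52.4 F [ 14.8 -20.8 -22.4] w 0.259 [-3.138e+00 -1.000e-03 -2.977e+00] t 24.2
```

```bash
python3 -m creep '[{"jaw":255,"dx":0,"dy":0.13,"dz":-0.63,"spin":0},{"jaw":255,"dx":0,"dy":0.07,"dz":-0.4,"spin":0},{"jaw":255,"dx":0,"dy":0,"dz":0,"spin":0}]'
python3 cr.py
```

```text
t: 24.5
tool_pos: [0.4411, -0.0191, 0.061]
eef_rot: [-3.139, -0.001, -2.977]
force: [18.1, -17.7, -33.0]
width: 0.261
yz [-0.156   0.0521] 0.08 q deg 261.3 r 52.7 F [ 18.1 -17.7 -33. ] w 0.261 [-3.139e+00 -1.000e-03 -2.977e+00] t 24.5
```

```bash
python3 -m creep '[{"jaw":255,"dx":0,"dy":-0.1,"dz":0.3,"spin":0},{"jaw":255,"dx":0,"dy":-0.1,"dz":0.2,"spin":0},{"jaw":255,"dx":0,"dy":0,"dz":0,"spin":0}]'
python3 cr.py
python3 -m creep '[{"jaw":180,"dx":0,"dy":0,"dz":0,"spin":0},{"jaw":100,"dx":0,"dy":0,"dz":0,"spin":0},{"jaw":0,"dx":0,"dy":0,"dz":0,"spin":0},{"jaw":0,"dx":0,"dy":0,"dz":0,"spin":0},{"jaw":0,"dx":0,"dy":0,"dz":0,"spin":0},{"jaw":0,"dx":0,"dy":0,"dz":0,"spin":0},{"jaw":0,"dx":0,"dy":0,"dz":0,"spin":0}]'
python3 -m creep '[{"jaw":0,"dx":0,"dy":0,"dz":-3,"spin":0},{"jaw":0,"dx":0,"dy":0,"dz":-4,"spin":0},{"jaw":0,"dx":0,"dy":0,"dz":-4.5,"spin":0},{"jaw":0,"dx":0,"dy":0,"dz":-4.5,"spin":0},{"jaw":0,"dx":0,"dy":0,"dz":-4.5,"spin":0},{"jaw":0,"dx":0,"dy":0,"dz":0,"spin":0}]'
python3 - <<'E'
from vise import *
go(0.45,.2,.25)
im,d,s=cam('top','t13.png');C=cloud('top',d)
for o in vise(C): print(o[0],o[2])
B=C[140:200,280:470].reshape(-1,3);B=B[(B[:,2]>.182)&(B[:,2]<.2)];print('batten',rect(B),B.mean(0),len(B))
im,d,s=cam('wrist','w13.png')
E
```

```text
t: 24.8
tool_pos: [0.4413, -0.0205, 0.0561]
eef_rot: [-3.14, -0.001, -2.977]
force: [16.5, -13.8, -32.1]
width: 0.259
yz [-0.156   0.0507] 0.0751 q deg 255.7 r 52.3 F [ 16.5 -13.8 -32.1] w 0.259 [-3.140e+00 -1.000e-03 -2.977e+00] t 24.8
t: 25.5
tool_pos: [0.4407, -0.0182, 0.06]
eef_rot: [3.142, -0.0, -2.975]
force: [0.2, -0.0, -0.8]
width: 0.999
t: 26.1
tool_pos: [0.4442, -0.0178, 0.2719]
eef_rot: [3.142, 0.015, -2.974]
force: [-0.5, 0.6, -0.4]
width: 1.001
t 26.1 dx -4.16 dy 21.38 dz 2.25 cm, spin 0.000 | pos [ 0.4442 -0.0178  0.2719] [ 3.142  0.015 -2.974] F [-0.5  0.6 -0.4] w 1.001 q6 -1.73
[ 0.67078807 -0.03306658  0.15007193] 526
[ 0.61212667 -0.04264726  0.1504036 ] 629
batten (array([ 0.64000012, -0.04159412]), 379.7214660644531, 18.91681480407715, np.float64(-1.4050263500700444)) [ 0.63961485 -0.04241467  0.18996519] 1188
```

View pics/t13.png

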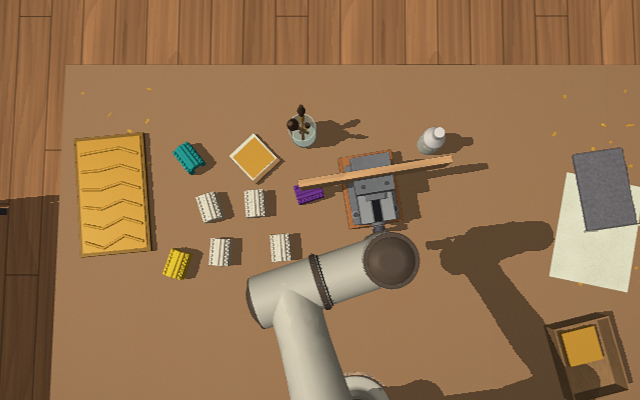

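View pics/w13.png

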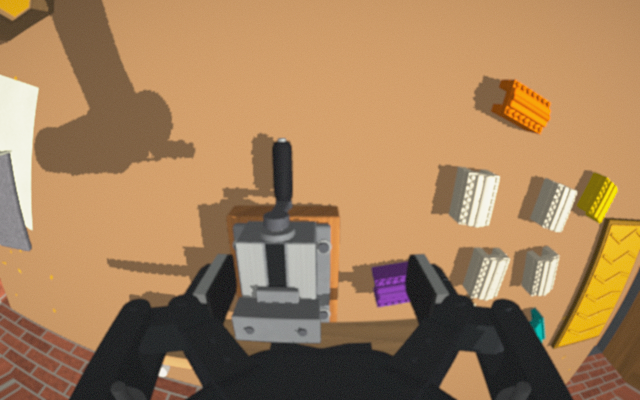

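```bash
python3 -c "
from h import *
go(.4511,.2049,.20,-3.052)"
python3 -m creep '[{"jaw":0,"dx":-0.6,"dy":3,"dz":0,"spin":0},{"jaw":0,"dx":-0.6,"dy":4.5,"dz":0,"spin":0},{"jaw":0,"dx":-0.6,"dy":4.5,"dz":0,"spin":0},{"jaw":0,"dx":-0.7,"dy":4.5,"dz":0,"spin":0},{"jaw":0,"dx":-0.8,"dy":3.5,"dz":2,"spin":0.04},{"jaw":0,"dx":-0.8,"dy":1.9,"dz":3,"spin":0.04},{"jaw":0,"dx":0,"dy":0,"dz":0,"spin":0}]'
cat > cap.py <<'E'
from h import *
import sys
def caps(C):
    m=((C[...,2]>.033)&(C[...,2]<.062)).astype(np.uint8)
    return m
def white(im,C):
    hsv=cv2.cvtColor(im,cv2.COLOR_BGR2HSV)
    m=((hsv[...,1]<75)&(hsv[...,2]>120)&(C[...,2]>.03)&(C[...,2]<.062)&(C[...,1]>.1)&(C[...,1]<.55)&(C[...,0]>.3)&(C[...,0]<.8)).astype(np.uint8)
    m=cv2.morphologyEx(m,cv2.MORPH_CLOSE,np.ones((3,3)))
    n,l,s,c=cv2.connectedComponentsWithStats(m)
    for i in range(1,n):
        if s[i,4]>150:
            P=C[l==i]; r=rect(P); print('cap px',c[i].round(),'xy',r[0].round(4),'LxW %.0f x %.0f yaw %.3f'%r[1:],s[i,4])
E
python3 - <<'E'
from cap import *
im,d,s=cam('top','t14.png'); white(im,cloud('top',d))
im,d,s=cam('wrist','w14.png'); white(im,wcloud(d,s))
go(.4511,.2049,.004,-3.052)
E
```

```text
t 26.2 dx -4.68 dy 21.81 dz 6.63 cm, spin 0.076 | pos [ 0.4408 -0.0181  0.266 ] [ 3.141e+00  3.000e-03 -2.976e+00] F [ 0.6 -0.4 -0.4] w 1.002 q6 -1.73
t: 26.9
tool_pos: [0.4432, 0.2044, 0.2092]
eef_rot: [-3.136, -0.01, -3.054]
force: [-1.0, -0.2, -0.9]
width: 1.003
cap px [254. 203.] xy [0.5734 0.2792] LxW 79 x 48 yaw 0.226 498
cap px [208. 206.] xy [0.5625 0.406 ] LxW 75 x 52 yaw 0.335 494
cap px [215. 246.] xy [0.4483 0.3856] LxW 72 x 23 yaw -0.656 195
cap px [325. 183.] xy [0.4495 0.2081] LxW 76 x 49 yaw 0.137 3392
cap px [470. 187.] xy [0.4444 0.385 ] LxW 88 x 70 yaw -0.067 2498
cap px [469. 275.] xy [0.5613 0.4089] LxW 76 x 50 yaw 0.354 1488
cap px [375. 284.] xy [0.5722 0.2824] LxW 77 x 48 yaw 0.132 2300
t 27.0 dx -0.69 dy 0.15 dz 20.94 cm, spin -0.002 | pos [0.4451 0.2035 0.2134] [-3.138 -0.004 -3.054] F [-0.7 -0.  -0.2] w 1.000 q6 -2.25
```

View pics/w14.png

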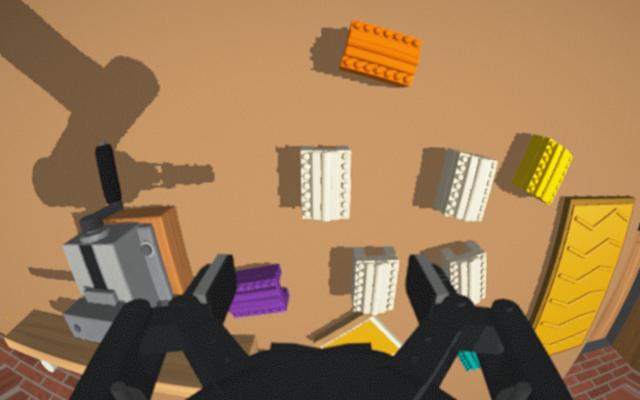

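```bash
python3 -m creep '[{"jaw":0,"dx":-0.3,"dy":0.3,"dz":3,"spin":0},{"jaw":0,"dx":-0.3,"dy":0,"dz":4,"spin":0},{"jaw":0,"dx":0,"dy":0,"dz":4,"spin":0},{"jaw":0,"dx":0,"dy":0,"dz":4,"spin":0},{"jaw":0,"dx":0,"dy":0,"dz":3,"spin":0},{"jaw":0,"dx":0,"dy":0,"dz":1.8,"spin":0},{"jaw":0,"dx":0,"dy":0,"dz":0.5,"spin":0},{"jaw":0,"dx":0,"dy":0,"dz":0,"spin":0}]'
python3 -c "
from h import *
cam('wrist','w15.png');go(.4511,.2065,.005,-3.052)"
```

```text
t: 27.8
tool_pos: [0.4521, 0.2071, 0.0125]
eef_rot: [-3.141, 0.0, -3.056]
force: [0.3, -0.2, 0.7]
width: 0.997
t 27.9 dx 0.15 dy -0.10 dz 0.82 cm, spin -0.004 | pos [0.4525 0.2076 0.0132] [ 3.141e+00  2.000e-03 -3.056e+00] F [ 0.  -0.2  1.4] w 1.002 q6 -2.24
```

View pics/w15.png

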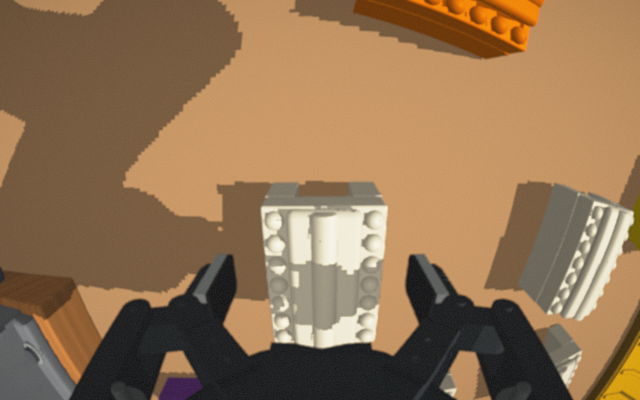

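```bash
python3 -m creep '[{"jaw":0,"dx":0,"dy":0,"dz":0.6,"spin":0},{"jaw":255,"dx":0,"dy":0,"dz":0,"spin":0},{"jaw":255,"dx":0,"dy":0,"dz":0,"spin":0},{"jaw":255,"dx":0,"dy":0,"dz":0,"spin":0},{"jaw":255,"dx":0,"dy":0,"dz":0,"spin":0},{"jaw":255,"dx":0,"dy":0,"dz":0,"spin":0},{"jaw":255,"dx":0,"dy":0,"dz":0,"spin":0}]' 50
python3 -c "
from h import *
cam('wrist','w16.png');go(.4511,.2065,.005,-3.052)"
```

```text
t: 28.55
tool_pos: [0.452, 0.208, 0.0069]
eef_rot: [3.141, 0.001, -3.055]
force: [-0.6, 0.4, 6.2]
width: 0.601
t 28.6 dx 0.10 dy -0.14 dz 0.19 cm, spin -0.003 | pos [0.452  0.208  0.0069] [ 3.141e+00  1.000e-03 -3.055e+00] F [-1.  -0.3  5.3] w 0.600 q6 -2.24
```

View pics/w16.png

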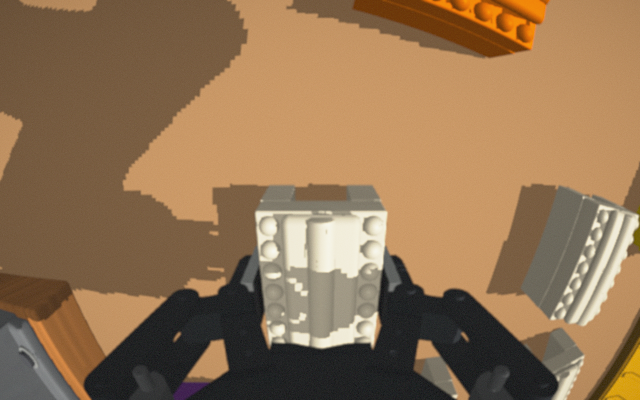

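```bash
python3 -m creep '[{"jaw":255,"dx":0,"dy":0,"dz":-2,"spin":0},{"jaw":255,"dx":0,"dy":0,"dz":-4,"spin":0},{"jaw":255,"dx":0,"dy":0,"dz":-4.5,"spin":0},{"jaw":255,"dx":0,"dy":0,"dz":-4.5,"spin":0},{"jaw":255,"dx":0,"dy":0,"dz":-4.5,"spin":0},{"jaw":255,"dx":0,"dy":0,"dz":-4,"spin":0},{"jaw":255,"dx":0,"dy":0,"dz":-1.5,"spin":0},{"jaw":255,"dx":0,"dy":0,"dz":0,"spin":0}]'
python3 -m creep '[{"jaw":255,"dx":0,"dy":0,"dz":0,"spin":-0.1},{"jaw":255,"dx":0,"dy":0,"dz":0,"spin":-0.14},{"jaw":255,"dx":0,"dy":0,"dz":0,"spin":-0.14},{"jaw":255,"dx":0,"dy":0,"dz":0,"spin":-0.14},{"jaw":255,"dx":0,"dy":0,"dz":0,"spin":-0.14},{"jaw":255,"dx":0,"dy":0,"dz":0,"spin":-0.14},{"jaw":255,"dx":0,"dy":0,"dz":0,"spin":-0.14},{"jaw":255,"dx":0,"dy":0,"dz":0,"spin":-0.14}]'
python3 -m creep '[{"jaw":255,"dx":0,"dy":0,"dz":0,"spin":-0.14},{"jaw":255,"dx":0,"dy":0,"dz":0,"spin":-0.14},{"jaw":255,"dx":0,"dy":0,"dz":0,"spin":-0.14},{"jaw":255,"dx":0,"dy":0,"dz":0,"spin":-0.12},{"jaw":255,"dx":0,"dy":0,"dz":0,"spin":-0.03},{"jaw":255,"dx":0,"dy":0,"dz":0,"spin":0}]'
python3 -c "
from h import *
p=v2w(.036,-.122);print(p);go(*p,.26,-1.405)"
```

```text
t: 29.4
tool_pos: [0.4523, 0.2083, 0.2584]
eef_rot: [3.138, 0.004, -3.056]
force: [0.5, 0.2, -1.7]
width: 0.6
t: 30.2
tool_pos: [0.4504, 0.2069, 0.2534]
eef_rot: [3.139, -0.004, -1.97]
force: [0.7, -0.7, -1.2]
width: 0.603
t: 30.8
tool_pos: [0.4506, 0.207, 0.2537]
eef_rot: [3.137, -0.002, -1.406]
force: [0.1, -0.2, -2.3]
width: 0.6
[ 0.65926425 -0.15907435]
t 30.8 dx 39.53 dy -14.59 dz -0.63 cm, spin -0.001 | pos [0.4506 0.207  0.2537] [ 3.137e+00 -2.000e-03 -1.406e+00] F [ 0.1 -0.2 -2.3] w 0.600 q6 -0.59
```

```bash
python3 -m creep '[{"jaw":255,"dx":2.5,"dy":-1,"dz":0,"spin":0},{"jaw":255,"dx":4,"dy":-1.5,"dz":0,"spin":0},{"jaw":255,"dx":4,"dy":-1.5,"dz":0,"spin":0},{"jaw":255,"dx":4,"dy":-1.5,"dz":0,"spin":0},{"jaw":255,"dx":4,"dy":-1.5,"dz":0,"spin":0},{"jaw":255,"dx":4,"dy":-1.5,"dz":0,"spin":0},{"jaw":255,"dx":4,"dy":-1.5,"dz":0,"spin":0},{"jaw":255,"dx":4,"dy":-1.5,"dz":0,"spin":0}]'
python3 -m creep '[{"jaw":255,"dx":4,"dy":-1.5,"dz":0,"spin":0},{"jaw":255,"dx":3,"dy":-1.1,"dz":0,"spin":0},{"jaw":255,"dx":2,"dy":-0.5,"dz":0,"spin":0},{"jaw":255,"dx":0,"dy":0,"dz":0,"spin":0},{"jaw":255,"dx":0,"dy":0,"dz":0,"spin":0},{"jaw":255,"dx":0,"dy":0,"dz":0,"spin":0}]'
python3 - <<'E'
from h import *
im,d,s=cam('wrist','w17.png');C=wcloud(d,s).reshape(-1,3)
B=C[(C[:,2]>.183)&(C[:,2]<.197)]; Q=np.array([w2v(b) for b in B]); m=(np.abs(Q[:,0]-.036)<.03)&(np.abs(Q[:,1])<.25); Q=Q[m]
print(len(Q))
for y in np.arange(-.2,.2,.02):
    q=Q[np.abs(Q[:,1]-y)<.01]
    if len(q)>20: print(round(y,2),len(q),np.percentile(q[:,0],[2,50,98]).round(4))
p=v2w(.036,-.122);print(p,w2v(s['tool_pos']));go(*p,.20,-1.405)
im,d,s=cam('top','t17.png')
E
```

```text
t: 31.6
tool_pos: [0.6152, -0.0759, 0.2541]
eef_rot: [3.139, 0.001, -1.407]
force: [0.9, 0.7, -1.2]
width: 0.603
t: 32.2
tool_pos: [0.66, -0.1572, 0.2553]
eef_rot: [3.14, 0.001, -1.405]
force: [0.4, 0.2, -2.4]
width: 0.598
2173
-0.18 729 [0.0278 0.0365 0.0445]
-0.16 746 [0.0276 0.0358 0.0447]
-0.14 677 [0.0282 0.0365 0.0449]
-0.12 21 [0.0297 0.0373 0.0448]
[ 0.65926425 -0.15907435] [ 0.03702507 -0.12027942]
t 32.2 dx 0.19 dy 0.11 dz 5.57 cm, spin 0.000 | pos [ 0.6601 -0.157   0.2557] [ 3.141  0.    -1.405] F [ 0.4  0.4 -1. ] w 0.597 q6 0.16
```

View pics/w17.png

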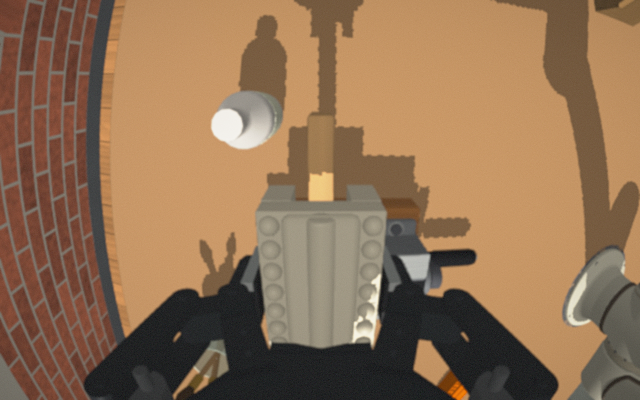

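```bash
python3 -m creep '[{"jaw":255,"dx":0.15,"dy":0.06,"dz":1.5,"spin":0},{"jaw":255,"dx":0,"dy":0,"dz":2,"spin":0},{"jaw":255,"dx":0,"dy":0,"dz":1.5,"spin":0},{"jaw":255,"dx":0,"dy":0,"dz":1,"spin":0},{"jaw":255,"dx":0,"dy":0,"dz":0.8,"spin":0},{"jaw":255,"dx":0,"dy":0,"dz":0.5,"spin":0},{"jaw":255,"dx":0,"dy":0,"dz":0.4,"spin":0},{"jaw":255,"dx":0,"dy":0,"dz":0,"spin":0}]'
python3 -m creep '[{"jaw":255,"dx":0,"dy":0,"dz":0.25,"spin":0},{"jaw":255,"dx":0,"dy":0,"dz":0.2,"spin":0},{"jaw":255,"dx":0,"dy":0,"dz":0,"spin":0}]'
python3 -c "
from h import *
p=v2w(.036,-.122);print(w2v(st()['tool_pos']));go(*p,.173,-1.405)"
```

```text
t: 33.1
tool_pos: [0.6601, -0.1596, 0.1789]
eef_rot: [3.141, 0.0, -1.406]
force: [0.2, 0.0, -2.9]
width: 0.603
t: 33.4
tool_pos: [0.6601, -0.1597, 0.1744]
eef_rot: [3.141, 0.0, -1.406]
force: [-0.9, 0.4, -2.0]
width: 0.603
[ 0.03671144 -0.12271888]
t 33.4 dx -0.07 dy 0.07 dz 0.14 cm, spin -0.001 | pos [ 0.6601 -0.1597  0.1744] [ 3.141  0.    -1.406] F [-0.9  0.4 -2. ] w 0.603 q6 0.16
```

```bash
python3 -m creep '[{"jaw":255,"dx":0,"dy":0,"dz":0.15,"spin":0},{"jaw":255,"dx":0,"dy":0,"dz":0.1,"spin":0},{"jaw":255,"dx":0,"dy":0,"dz":0,"spin":0}]'
python3 -m creep '[{"jaw":100,"dx":0,"dy":0,"dz":0,"spin":0},{"jaw":50,"dx":0,"dy":0,"dz":0,"spin":0},{"jaw":0,"dx":0,"dy":0,"dz":0,"spin":0},{"jaw":0,"dx":0,"dy":0,"dz":0,"spin":0},{"jaw":0,"dx":0,"dy":0,"dz":0,"spin":0}]'
python3 -m creep '[{"jaw":0,"dx":0,"dy":0,"dz":-2,"spin":0},{"jaw":0,"dx":0,"dy":0,"dz":-3,"spin":0},{"jaw":0,"dx":0,"dy":0,"dz":-3,"spin":0},{"jaw":0,"dx":0,"dy":0,"dz":0,"spin":0}]'
cat > seat.py <<'E'
from h import *
def seat(C):
    "heights of placed cappings along the batten (vise frame)"
    P=C.reshape(-1,3); P=P[(P[:,2]>.195)&(P[:,2]<.26)]
    Q=(P[:,:2]-VO)@np.array([[np.cos(VY),-np.sin(VY)],[np.sin(VY),np.cos(VY)]])
    m=(np.abs(Q[:,0]-.036)<.045)&(np.abs(Q[:,1])<.2); P=P[m];Q=Q[m]
    y=np.arange(-.2,.2,.005)
    occ=[(np.abs(Q[:,1]-a)<.0025).sum() for a in y]
    seg=[];cur=[]
    for a,o in zip(y,occ):
        if o>6: cur.append(a)
        elif cur: seg.append(cur);cur=[]
    if cur: seg.append(cur)
    for sgm in seg:
        k=(Q[:,1]>sgm[0]-.0025)&(Q[:,1]<sgm[-1]+.0025)
        print('cap y %.3f..%.3f'%(Q[k,1].min(),Q[k,1].max()),'x',np.percentile(Q[k,0],[1,50,99]).round(4),'top z',np.percentile(P[k,2],[50,90,98]).round(4))
E
python3 - <<'E'
from seat import *
im,d,s=cam('wrist','w18.png'); seat(wcloud(d,s)); cam('side','s18.png')
im,d,s=cam('top','t18.png'); seat(cloud('top',d)); go(.574,.278,.26,.09)
E
```

```text
t: 33.7
tool_pos: [0.6604, -0.1597, 0.1729]
eef_rot: [-3.141, -0.001, -1.406]
force: [-2.1, -0.2, 1.8]
width: 0.6
t: 34.2
tool_pos: [0.6602, -0.1597, 0.172]
eef_rot: [3.142, -0.0, -1.406]
force: [0.3, 0.7, -0.2]
width: 1.001
t: 34.6
tool_pos: [0.6625, -0.1603, 0.2579]
eef_rot: [-3.132, -0.004, -1.405]
force: [0.9, 0.4, -0.1]
width: 0.999
cap y -0.161..-0.085 x [0.0108 0.0363 0.0615] top z [0.2102 0.2136 0.2147]
cap y -0.140..-0.088 x [0.0105 0.0339 0.0618] top z [0.2091 0.214  0.2163]
t 34.8 dx -44.56 dy 1.29 dz -0.81 cm, spin -1.496 | pos [ 0.6598 -0.1594  0.2515] [ 3.141e+00  1.000e-03 -1.406e+00] F [-0.9 -0.2 -1.1] w 0.999 q6 0.16
```

View pics/w18.png

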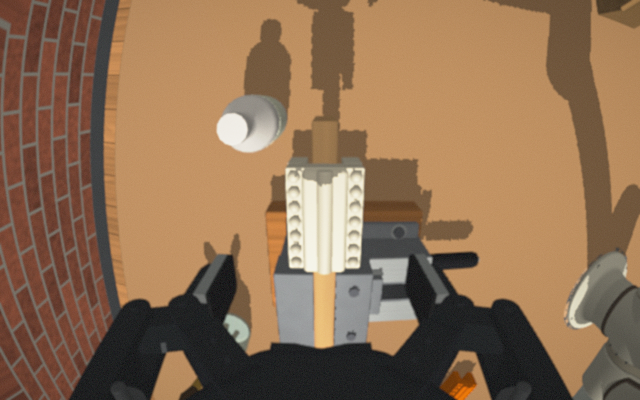

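View pics/s18.png

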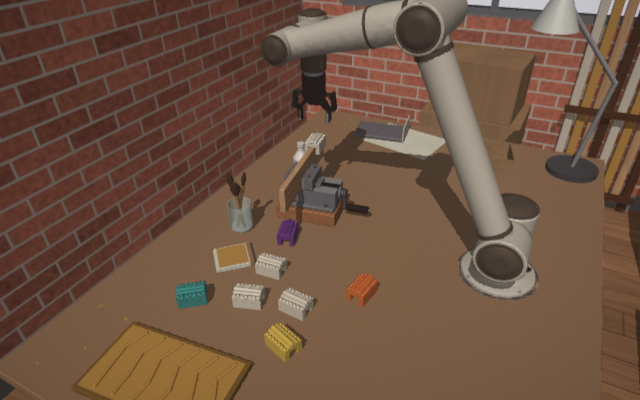

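```bash
python3 -m creep '[{"jaw":0,"dx":-3,"dy":0.1,"dz":0,"spin":0},{"jaw":0,"dx":-4.5,"dy":0.1,"dz":0,"spin":0},{"jaw":0,"dx":-4.5,"dy":0.1,"dz":0,"spin":0},{"jaw":0,"dx":-4.5,"dy":0.1,"dz":0,"spin":0},{"jaw":0,"dx":-4.5,"dy":0.1,"dz":0,"spin":0},{"jaw":0,"dx":-4.5,"dy":0.1,"dz":0,"spin":0},{"jaw":0,"dx":-4.5,"dy":0.1,"dz":0,"spin":0},{"jaw":0,"dx":-4.5,"dy":0.1,"dz":0,"spin":0}]'
python3 -m creep '[{"jaw":0,"dx":-4.5,"dy":0.2,"dz":0,"spin":0},{"jaw":0,"dx":-3.5,"dy":0.2,"dz":0,"spin":0},{"jaw":0,"dx":-2.3,"dy":0.1,"dz":0,"spin":0},{"jaw":0,"dx":0,"dy":0,"dz":0,"spin":-0.12},{"jaw":0,"dx":0,"dy":0,"dz":0,"spin":-0.14},{"jaw":0,"dx":0,"dy":0,"dz":0,"spin":-0.14},{"jaw":0,"dx":0,"dy":0,"dz":0,"spin":-0.14},{"jaw":0,"dx":0,"dy":0,"dz":0,"spin":-0.14}]'
python3 -m creep '[{"jaw":0,"dx":0,"dy":0,"dz":0,"spin":-0.14},{"jaw":0,"dx":0,"dy":0,"dz":0,"spin":-0.14},{"jaw":0,"dx":0,"dy":0,"dz":0,"spin":-0.14},{"jaw":0,"dx":0,"dy":0,"dz":0,"spin":-0.14},{"jaw":0,"dx":0,"dy":0,"dz":0,"spin":-0.14},{"jaw":0,"dx":0,"dy":0,"dz":0,"spin":-0.11},{"jaw":0,"dx":0,"dy":0,"dz":0,"spin":0},{"jaw":0,"dx":0,"dy":0,"dz":0,"spin":0}]'
python3 - <<'E'
from cap import *
im,d,s=cam('wrist','w19.png'); white(im,wcloud(d,s))
im,d,s=cam('top','t19.png'); white(im,cloud('top',d))
go(.573,.281,.005,.09)
E
```

```text
t: 35.55
tool_pos: [0.5943, 0.1808, 0.2505]
eef_rot: [3.139, -0.001, -1.406]
force: [1.0, 1.0, 0.1]
width: 0.999
t: 36.35
tool_pos: [0.5731, 0.2798, 0.2502]
eef_rot: [3.138, 0.001, -0.72]
force: [-0.5, 0.5, -0.1]
width: 1.001
t: 37.15
tool_pos: [0.5734, 0.2799, 0.251]
eef_rot: [3.141, 0.002, 0.082]
force: [-0.1, -0.5, 0.0]
width: 0.999
cap px [427.  29.] xy [0.7578 0.1714] LxW 69 x 24 yaw 0.544 563
cap px [473.  26.] xy [0.7643 0.1221] LxW 35 x 24 yaw -0.898 255
cap px [216. 169.] xy [0.5624 0.4095] LxW 75 x 52 yaw 0.330 2395
cap px [319. 167.] xy [0.5733 0.2822] LxW 76 x 51 yaw 0.098 2810
cap px [245. 257.] xy [0.4257 0.3838] LxW 110 x 50 yaw -0.248 1576
cap px [255. 206.] xy [0.5635 0.277 ] LxW 55 x 50 yaw 0.170 359
cap px [210. 213.] xy [0.5467 0.4006] LxW 52 x 41 yaw -1.236 255
cap px [219. 252.] xy [0.4382 0.3728] LxW 75 x 50 yaw -0.103 506
t 37.2 dx -0.03 dy -0.12 dz 24.65 cm, spin -0.007 | pos [0.5736 0.28   0.2515] [3.141e+00 1.000e-03 8.300e-02] F [0.  0.2 0.3] w 0.997 q6 0.95
```

View pics/w19.png

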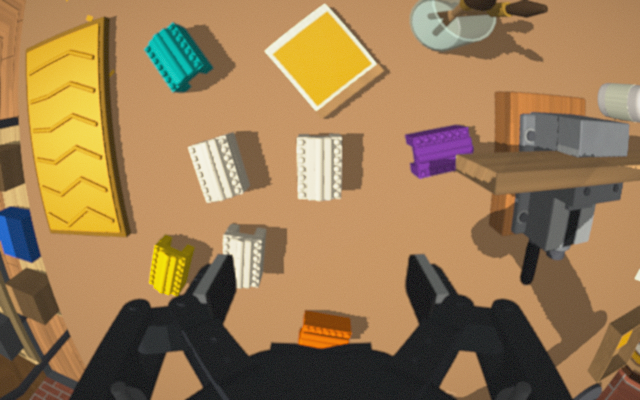

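View pics/t19.png

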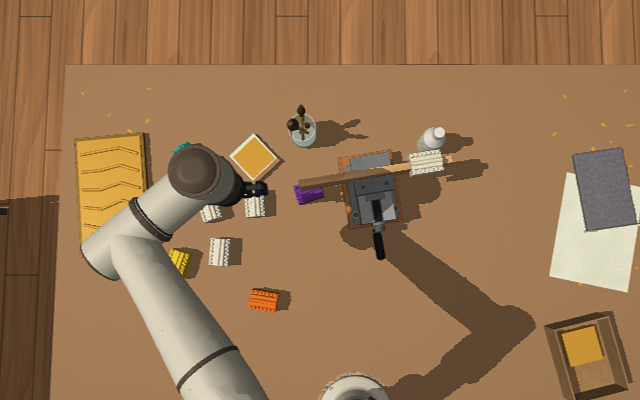

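```bash
python3 -m creep '[{"jaw":0,"dx":0,"dy":-0.2,"dz":3,"spin":-0.01},{"jaw":0,"dx":0,"dy":0,"dz":4.5,"spin":0},{"jaw":0,"dx":0,"dy":0,"dz":4.5,"spin":0},{"jaw":0,"dx":0,"dy":0,"dz":4.5,"spin":0},{"jaw":0,"dx":0,"dy":0,"dz":4,"spin":0},{"jaw":0,"dx":0,"dy":0,"dz":2,"spin":0},{"jaw":0,"dx":0,"dy":0,"dz":1.2,"spin":0},{"jaw":0,"dx":0,"dy":0,"dz":0,"spin":0}]'
python3 -c "
from h import *
cam('wrist','w20.png');go(.5733,.282,.006,.09)"
```

```text
t: 38.05
tool_pos: [0.5729, 0.2816, 0.0134]
eef_rot: [3.14, 0.003, 0.094]
force: [0.1, 0.1, 0.0]
width: 0.997
t 38.1 dx -0.06 dy 0.02 dz 0.91 cm, spin 0.004 | pos [0.5739 0.2822 0.0151] [3.141 0.    0.094] F [-0.7  0.1  1.2] w 0.998 q6 0.95
```

View pics/w20.png

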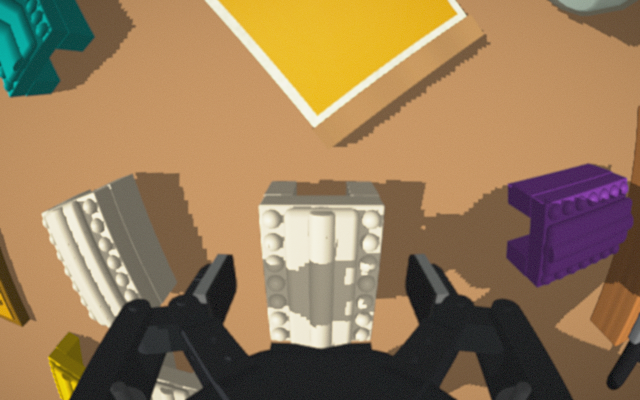

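```bash
python3 -m creep '[{"jaw":0,"dx":0,"dy":0,"dz":0.85,"spin":0},{"jaw":255,"dx":0,"dy":0,"dz":0,"spin":0},{"jaw":255,"dx":0,"dy":0,"dz":0,"spin":0},{"jaw":255,"dx":0,"dy":0,"dz":0,"spin":0},{"jaw":255,"dx":0,"dy":0,"dz":0,"spin":0},{"jaw":255,"dx":0,"dy":0,"dz":0,"spin":0},{"jaw":255,"dx":0,"dy":0,"dz":0,"spin":0}]' 50
python3 -m creep '[{"jaw":255,"dx":0,"dy":0,"dz":-2,"spin":0},{"jaw":255,"dx":0,"dy":0,"dz":-4,"spin":0},{"jaw":255,"dx":0,"dy":0,"dz":-4.5,"spin":0},{"jaw":255,"dx":0,"dy":0,"dz":-4.5,"spin":0},{"jaw":255,"dx":0,"dy":0,"dz":-4.5,"spin":0},{"jaw":255,"dx":0,"dy":0,"dz":-4,"spin":0},{"jaw":255,"dx":0,"dy":0,"dz":-1.5,"spin":0},{"jaw":255,"dx":0,"dy":0,"dz":0,"spin":0}]'
python3 -m creep '[{"jaw":255,"dx":0,"dy":0,"dz":0,"spin":0.1},{"jaw":255,"dx":0,"dy":0,"dz":0,"spin":0.14},{"jaw":255,"dx":0,"dy":0,"dz":0,"spin":0.14},{"jaw":255,"dx":0,"dy":0,"dz":0,"spin":0.14},{"jaw":255,"dx":0,"dy":0,"dz":0,"spin":0.14},{"jaw":255,"dx":0,"dy":0,"dz":0,"spin":0.14},{"jaw":255,"dx":0,"dy":0,"dz":0,"spin":0.14},{"jaw":255,"dx":0,"dy":0,"dz":0,"spin":0.14}]'
python3 -m creep '[{"jaw":255,"dx":0,"dy":0,"dz":0,"spin":0.14},{"jaw":255,"dx":0,"dy":0,"dz":0,"spin":0.14},{"jaw":255,"dx":0,"dy":0,"dz":0,"spin":0.14},{"jaw":255,"dx":0,"dy":0,"dz":0,"spin":0},{"jaw":255,"dx":0,"dy":0,"dz":0,"spin":0}]'
python3 -c "
from h import *
p=v2w(.0365,-.040);print(p);go(*p,.26,-1.405)"
```

```text
t: 38.8
tool_pos: [0.5742, 0.2826, 0.0077]
eef_rot: [-3.141, -0.002, 0.095]
force: [-0.7, 0.7, 5.9]
width: 0.598
t: 39.6
tool_pos: [0.5743, 0.2826, 0.2591]
eef_rot: [-3.139, -0.004, 0.094]
force: [0.0, 0.1, -1.9]
width: 0.599
t: 40.4
tool_pos: [0.5724, 0.2816, 0.2532]
eef_rot: [3.136, 0.0, -0.992]
force: [-0.7, 0.1, -1.9]
width: 0.603
t: 40.9
tool_pos: [0.5729, 0.2818, 0.2545]
eef_rot: [3.138, -0.001, -1.403]
force: [0.5, 0.2, -1.1]
width: 0.6
[ 0.6462078  -0.07811893]
t 40.9 dx 36.71 dy -1.22 dz -0.51 cm, spin 0.002 | pos [0.5729 0.2818 0.2545] [ 3.138e+00 -1.000e-03 -1.403e+00] F [ 0.5  0.2 -1.1] w 0.600 q6 -0.54
```

```bash
python3 -m creep '[{"jaw":255,"dx":2.7,"dy":-0.1,"dz":0,"spin":0},{"jaw":255,"dx":4.2,"dy":-0.1,"dz":0,"spin":0},{"jaw":255,"dx":4.2,"dy":-0.1,"dz":0,"spin":0},{"jaw":255,"dx":4.2,"dy":-0.1,"dz":0,"spin":0},{"jaw":255,"dx":4.2,"dy":-0.1,"dz":0,"spin":0},{"jaw":255,"dx":4.2,"dy":-0.1,"dz":0,"spin":0},{"jaw":255,"dx":4.2,"dy":-0.2,"dz":0,"spin":0},{"jaw":255,"dx":4.2,"dy":-0.2,"dz":0,"spin":0}]'
python3 -m creep '[{"jaw":255,"dx":3,"dy":-0.2,"dz":0,"spin":0},{"jaw":255,"dx":1.6,"dy":0,"dz":0,"spin":0},{"jaw":255,"dx":0,"dy":0,"dz":0,"spin":0},{"jaw":255,"dx":0,"dy":0,"dz":0,"spin":0},{"jaw":255,"dx":0,"dy":0,"dz":0,"spin":0}]'
python3 - <<'E'
from h import *
im,d,s=cam('wrist','w21.png')
p=v2w(.0365,-.040);print(w2v(s['tool_pos']));go(*p,.174,-1.405)
E
```

```text
t: 41.7
tool_pos: [0.636, -0.0345, 0.2558]
eef_rot: [3.14, 0.0, -1.403]
force: [1.3, 0.2, -0.8]
width: 0.597
t: 42.2
tool_pos: [0.6456, -0.0767, 0.2565]
eef_rot: [3.141, 0.0, -1.404]
force: [-1.0, -0.3, -1.9]
width: 0.604
[ 0.03608672 -0.03850606]
t 42.2 dx 0.16 dy -0.04 dz 8.26 cm, spin 0.001 | pos [ 0.6456 -0.0766  0.2566] [ 3.142  0.    -1.404] F [ 0.4 -0.5 -1.8] w 0.599 q6 0.04
```

View pics/w21.png

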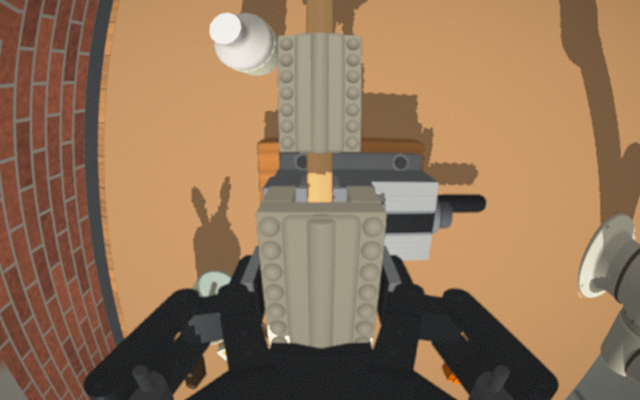

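```bash
python3 -m creep '[{"jaw":255,"dx":0,"dy":-0.04,"dz":1.5,"spin":0},{"jaw":255,"dx":0,"dy":0,"dz":2,"spin":0},{"jaw":255,"dx":0,"dy":0,"dz":1.5,"spin":0},{"jaw":255,"dx":0,"dy":0,"dz":1,"spin":0},{"jaw":255,"dx":0,"dy":0,"dz":0.8,"spin":0},{"jaw":255,"dx":0,"dy":0,"dz":0.6,"spin":0},{"jaw":255,"dx":0,"dy":0,"dz":0.4,"spin":0},{"jaw":255,"dx":0,"dy":0,"dz":0.2,"spin":0}]'
python3 -m creep '[{"jaw":255,"dx":0,"dy":0,"dz":0.2,"spin":0},{"jaw":255,"dx":0,"dy":0,"dz":0.15,"spin":0},{"jaw":255,"dx":0,"dy":0,"dz":0.1,"spin":0},{"jaw":255,"dx":0,"dy":0,"dz":0,"spin":0}]'
python3 cr.py
```

```text
t: 43.05
tool_pos: [0.6462, -0.0778, 0.1766]
eef_rot: [-3.141, -0.0, -1.406]
force: [0.7, 0.6, -0.8]
width: 0.602
t: 43.45
tool_pos: [0.6464, -0.0779, 0.1737]
eef_rot: [-3.14, -0.001, -1.406]
force: [-2.7, 1.4, 5.2]
width: 0.6
yz [ 0.0367 -0.0399] 0.1927 q deg 20.8 r 112.0 F [-2.7  1.4  5.2] w 0.6 [-3.140e+00 -1.000e-03 -1.406e+00] t 43.45
```

```bash
python3 -m creep '[{"jaw":100,"dx":0,"dy":0,"dz":0,"spin":0},{"jaw":50,"dx":0,"dy":0,"dz":0,"spin":0},{"jaw":0,"dx":0,"dy":0,"dz":0,"spin":0},{"jaw":0,"dx":0,"dy":0,"dz":0,"spin":0},{"jaw":0,"dx":0,"dy":0,"dz":0,"spin":0}]'
python3 -m creep '[{"jaw":0,"dx":0,"dy":0,"dz":-2,"spin":0},{"jaw":0,"dx":0,"dy":0,"dz":-3,"spin":0},{"jaw":0,"dx":0,"dy":0,"dz":-3,"spin":0},{"jaw":0,"dx":0,"dy":0,"dz":0,"spin":0},{"jaw":0,"dx":0,"dy":0,"dz":0,"spin":0}]'
python3 - <<'E'
from seat import *
from cap import white
im,d,s=cam('wrist','w22.png'); seat(wcloud(d,s))
im,d,s=cam('top','t22.png'); seat(cloud('top',d));white(im,cloud('top',d)); go(.5624,.409,.26,.33)
E
```

```text
t: 43.95
tool_pos: [0.646, -0.0779, 0.1716]
eef_rot: [3.141, 0.0, -1.406]
force: [-0.1, 0.5, 0.4]
width: 0.997
t: 44.45
tool_pos: [0.6463, -0.0777, 0.2527]
eef_rot: [-3.14, 0.0, -1.406]
force: [0.1, 0.2, -0.1]
width: 0.999
cap y -0.160..-0.085 x [0.0107 0.0361 0.0616] top z [0.2102 0.2136 0.2148]
cap y -0.077..-0.001 x [0.0107 0.0362 0.0613] top z [0.2102 0.2137 0.2147]
cap y -0.162..-0.088 x [0.0103 0.0225 0.0515] top z [0.2089 0.214  0.2161]
cap y -0.046..-0.004 x [0.0102 0.0289 0.0519] top z [0.2098 0.2145 0.2165]
cap px [208. 206.] xy [0.5633 0.406 ] LxW 76 x 52 yaw 0.344 493
cap px [219. 252.] xy [0.4387 0.3738] LxW 75 x 49 yaw -0.131 505
t 44.5 dx -49.38 dy 0.21 dz -0.89 cm, spin -1.736 | pos [ 0.6455 -0.0778  0.2508] [ 3.139e+00  1.000e-03 -1.406e+00] F [ 0.6 -0.7 -0.6] w 0.998 q6 0.04
```

View pics/w22.png

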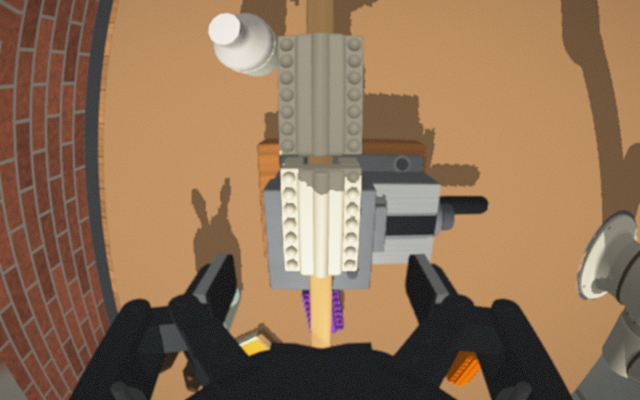

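View pics/t22.png

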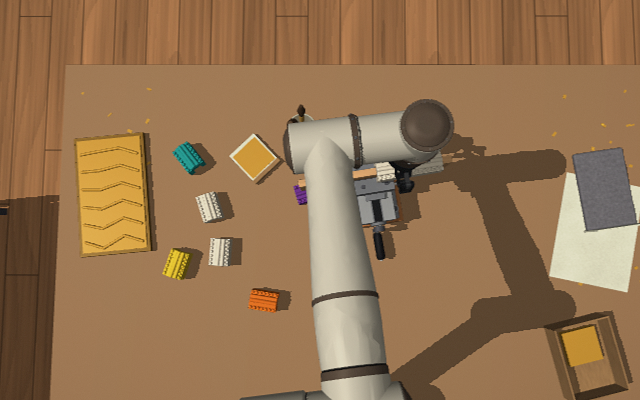

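```bash
python3 -m creep '[{"jaw":0,"dx":-3,"dy":0,"dz":0,"spin":0},{"jaw":0,"dx":-4.5,"dy":0,"dz":0,"spin":0},{"jaw":0,"dx":-4.5,"dy":0,"dz":0,"spin":0},{"jaw":0,"dx":-4.5,"dy":0,"dz":0,"spin":0},{"jaw":0,"dx":-4.5,"dy":0,"dz":0,"spin":0},{"jaw":0,"dx":-4.5,"dy":0,"dz":0,"spin":0},{"jaw":0,"dx":-4.5,"dy":0,"dz":0,"spin":0},{"jaw":0,"dx":-4.5,"dy":0,"dz":0,"spin":0}]'
python3 -m creep '[{"jaw":0,"dx":-4.5,"dy":0.1,"dz":0,"spin":0},{"jaw":0,"dx":-4.5,"dy":0.1,"dz":0,"spin":0},{"jaw":0,"dx":-3.5,"dy":0,"dz":0,"spin":0},{"jaw":0,"dx":-2.3,"dy":0,"dz":0,"spin":0},{"jaw":0,"dx":0,"dy":0,"dz":0,"spin":-0.12},{"jaw":0,"dx":0,"dy":0,"dz":0,"spin":-0.14},{"jaw":0,"dx":0,"dy":0,"dz":0,"spin":-0.14},{"jaw":0,"dx":0,"dy":0,"dz":0,"spin":-0.14}]'
python3 -m creep '[{"jaw":0,"dx":0,"dy":0,"dz":0,"spin":-0.14},{"jaw":0,"dx":0,"dy":0,"dz":0,"spin":-0.14},{"jaw":0,"dx":0,"dy":0,"dz":0,"spin":-0.14},{"jaw":0,"dx":0,"dy":0,"dz":0,"spin":-0.14},{"jaw":0,"dx":0,"dy":0,"dz":0,"spin":-0.14},{"jaw":0,"dx":0,"dy":0,"dz":0,"spin":-0.14},{"jaw":0,"dx":0,"dy":0,"dz":0,"spin":-0.14},{"jaw":0,"dx":0,"dy":0,"dz":0,"spin":-0.14}]'
python3 -m creep '[{"jaw":0,"dx":0,"dy":0,"dz":0,"spin":-0.08},{"jaw":0,"dx":0,"dy":0,"dz":0,"spin":0},{"jaw":0,"dx":0,"dy":0,"dz":0,"spin":0}]'
python3 - <<'E'
from cap import *
im,d,s=cam('wrist','w23.png'); white(im,wcloud(d,s))
im,d,s=cam('top','t23.png'); white(im,cloud('top',d))
go(.5624,.409,.006,.33)
E
```

```text
t: 45.35
tool_pos: [0.5884, 0.2639, 0.2506]
eef_rot: [3.139, -0.001, -1.406]
force: [-0.1, -0.2, -0.4]
width: 0.995
t: 46.15
tool_pos: [0.5632, 0.4075, 0.2509]
eef_rot: [3.139, -0.0, -0.861]
force: [-0.2, 0.5, 1.0]
width: 1.0
t: 46.95
tool_pos: [0.5632, 0.4073, 0.251]
eef_rot: [3.14, 0.002, 0.259]
force: [0.3, 0.1, -0.2]
width: 1.0
t: 47.25
tool_pos: [0.5632, 0.4076, 0.2515]
eef_rot: [3.141, 0.001, 0.332]
force: [-0.1, -0.6, -0.3]
width: 1.002
cap px [536.  93.] xy [0.7633 0.174 ] LxW 69 x 25 yaw 0.323 710
cap px [567. 109.] xy [0.7641 0.1156] LxW 31 x 6 yaw -0.207 202
cap px [320. 167.] xy [0.5629 0.4095] LxW 75 x 51 yaw 0.336 2806
cap px [312. 262.] xy [0.4379 0.3777] LxW 78 x 50 yaw -0.108 2039
cap px [208. 207.] xy [0.5626 0.4064] LxW 76 x 50 yaw 0.383 487
cap px [219. 252.] xy [0.438  0.3732] LxW 74 x 53 yaw -0.081 507
t 47.4 dx -0.02 dy -0.14 dz 24.57 cm, spin 0.003 | pos [0.5632 0.4078 0.2517] [3.141e+00 1.000e-03 3.330e-01] F [ 0.7  1.2 -0.2] w 1.003 q6 1.04
```

View pics/w23.png

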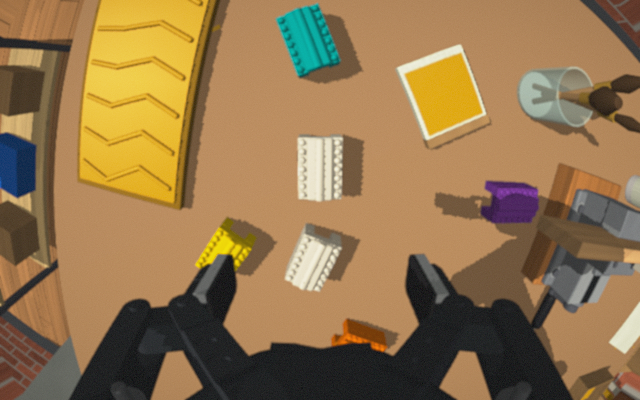

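```bash
python3 -m creep '[{"jaw":0,"dx":0,"dy":-0.17,"dz":3,"spin":0},{"jaw":0,"dx":0,"dy":0,"dz":4.5,"spin":0},{"jaw":0,"dx":0,"dy":0,"dz":4.5,"spin":0},{"jaw":0,"dx":0,"dy":0,"dz":4.5,"spin":0},{"jaw":0,"dx":0,"dy":0,"dz":4,"spin":0},{"jaw":0,"dx":0,"dy":0,"dz":2,"spin":0},{"jaw":0,"dx":0,"dy":0,"dz":1.2,"spin":0},{"jaw":0,"dx":0,"dy":0,"dz":0,"spin":0}]'
python3 -c "
from h import *
cam('wrist','w24.png');go(.5629,.4095,.006,.335)"
```

```text
t: 48.15
tool_pos: [0.562, 0.409, 0.0133]
eef_rot: [3.14, 0.003, 0.334]
force: [0.1, -0.4, 0.6]
width: 0.999
t 48.2 dx -0.01 dy 0.03 dz 0.92 cm, spin -0.001 | pos [0.5629 0.4099 0.0152] [ 3.141 -0.     0.334] F [ 0.6  0.4 -0.2] w 1.000 q6 1.04
```

View pics/w24.png

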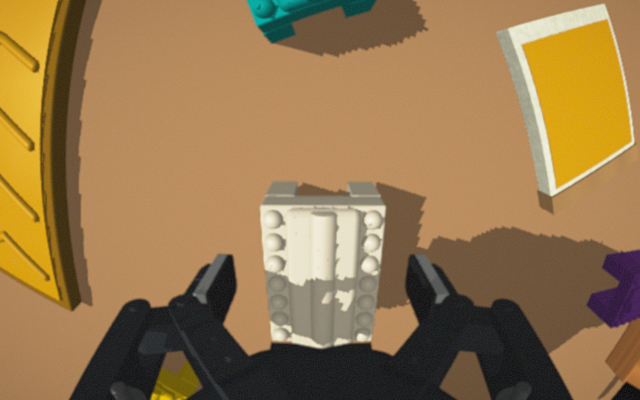

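```bash
python3 -m creep '[{"jaw":0,"dx":0,"dy":0,"dz":0.85,"spin":0},{"jaw":255,"dx":0,"dy":0,"dz":0,"spin":0},{"jaw":255,"dx":0,"dy":0,"dz":0,"spin":0},{"jaw":255,"dx":0,"dy":0,"dz":0,"spin":0},{"jaw":255,"dx":0,"dy":0,"dz":0,"spin":0},{"jaw":255,"dx":0,"dy":0,"dz":0,"spin":0},{"jaw":255,"dx":0,"dy":0,"dz":0,"spin":0}]' 50
python3 -m creep '[{"jaw":255,"dx":0,"dy":0,"dz":-2,"spin":0},{"jaw":255,"dx":0,"dy":0,"dz":-4,"spin":0},{"jaw":255,"dx":0,"dy":0,"dz":-4.5,"spin":0},{"jaw":255,"dx":0,"dy":0,"dz":-4.5,"spin":0},{"jaw":255,"dx":0,"dy":0,"dz":-4.5,"spin":0},{"jaw":255,"dx":0,"dy":0,"dz":-4,"spin":0},{"jaw":255,"dx":0,"dy":0,"dz":-1.5,"spin":0},{"jaw":255,"dx":0,"dy":0,"dz":0,"spin":0}]'
python3 -m creep '[{"jaw":255,"dx":0,"dy":0,"dz":0,"spin":0.1},{"jaw":255,"dx":0,"dy":0,"dz":0,"spin":0.14},{"jaw":255,"dx":0,"dy":0,"dz":0,"spin":0.14},{"jaw":255,"dx":0,"dy":0,"dz":0,"spin":0.14},{"jaw":255,"dx":0,"dy":0,"dz":0,"spin":0.14},{"jaw":255,"dx":0,"dy":0,"dz":0,"spin":0.14},{"jaw":255,"dx":0,"dy":0,"dz":0,"spin":0.14},{"jaw":255,"dx":0,"dy":0,"dz":0,"spin":0.14}]'
python3 -m creep '[{"jaw":255,"dx":0,"dy":0,"dz":0,"spin":0.14},{"jaw":255,"dx":0,"dy":0,"dz":0,"spin":0.14},{"jaw":255,"dx":0,"dy":0,"dz":0,"spin":0.14},{"jaw":255,"dx":0,"dy":0,"dz":0,"spin":0.14},{"jaw":255,"dx":0,"dy":0,"dz":0,"spin":0.1},{"jaw":255,"dx":0,"dy":0,"dz":0,"spin":0},{"jaw":255,"dx":0,"dy":0,"dz":0,"spin":0}]'
python3 -c "
from h import *
p=v2w(.0363,.043);print(p);go(*p,.26,-1.405)"
```

```text
t: 48.9
tool_pos: [0.5631, 0.4103, 0.0078]
eef_rot: [-3.141, -0.002, 0.334]
force: [0.5, -0.1, 6.4]
width: 0.597
t: 49.7
tool_pos: [0.5632, 0.4103, 0.2592]
eef_rot: [-3.139, -0.004, 0.334]
force: [-0.6, -0.0, -1.2]
width: 0.601
t: 50.5
tool_pos: [0.5615, 0.4091, 0.2528]
eef_rot: [3.136, 0.001, -0.752]
force: [0.1, -0.2, -1.2]
width: 0.603
t: 51.2
tool_pos: [0.562, 0.4093, 0.2542]
eef_rot: [3.138, -0.002, -1.404]
force: [-0.4, -0.3, -1.0]
width: 0.603
[0.63229574 0.00370707]
t 51.2 dx 41.16 dy -0.19 dz -0.50 cm, spin 0.001 | pos [0.562  0.4093 0.2542] [ 3.138e+00 -2.000e-03 -1.404e+00] F [-0.4 -0.3 -1. ] w 0.603 q6 -0.69
```

```bash
python3 -m creep '[{"jaw":255,"dx":2.5,"dy":0,"dz":0,"spin":0},{"jaw":255,"dx":4.2,"dy":0,"dz":0,"spin":0},{"jaw":255,"dx":4.2,"dy":0,"dz":0,"spin":0},{"jaw":255,"dx":4.2,"dy":0,"dz":0,"spin":0},{"jaw":255,"dx":4.2,"dy":0,"dz":0,"spin":0},{"jaw":255,"dx":4.2,"dy":0,"dz":0,"spin":0},{"jaw":255,"dx":4.2,"dy":0,"dz":0,"spin":0},{"jaw":255,"dx":4.2,"dy":-0.1,"dz":0,"spin":0}]'
python3 -m creep '[{"jaw":255,"dx":4.2,"dy":-0.1,"dz":0,"spin":0},{"jaw":255,"dx":3.2,"dy":0,"dz":0,"spin":0},{"jaw":255,"dx":1.8,"dy":0,"dz":0,"spin":0},{"jaw":255,"dx":0,"dy":0,"dz":0,"spin":0},{"jaw":255,"dx":0,"dy":0,"dz":0,"spin":0},{"jaw":255,"dx":0,"dy":0,"dz":0,"spin":0}]'
python3 - <<'E'
from h import *
im,d,s=cam('wrist','w25.png')
p=v2w(.0363,.043);print(w2v(s['tool_pos']));go(*p,.174,-1.405)
E
```

```text
t: 52.0
tool_pos: [0.6156, 0.0935, 0.2559]
eef_rot: [3.14, 0.0, -1.404]
force: [0.4, 0.7, -1.3]
width: 0.598
t: 52.6
tool_pos: [0.6319, 0.0058, 0.2564]
eef_rot: [3.141, 0.0, -1.404]
force: [0.2, -0.3, -2.3]
width: 0.604
[0.03629926 0.04514064]
t 52.6 dx 0.23 dy 0.01 dz 8.25 cm, spin 0.001 | pos [0.632  0.0059 0.2565] [ 3.141  0.    -1.404] F [-0.2  1.1 -1.1] w 0.600 q6 -0.10
```

View pics/w25.png

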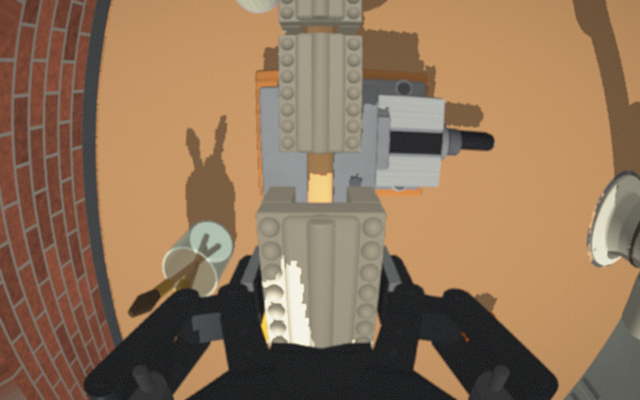

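```bash
python3 -m creep '[{"jaw":255,"dx":0.1,"dy":0,"dz":1.5,"spin":0},{"jaw":255,"dx":0,"dy":0,"dz":2,"spin":0},{"jaw":255,"dx":0,"dy":0,"dz":1.5,"spin":0},{"jaw":255,"dx":0,"dy":0,"dz":1,"spin":0},{"jaw":255,"dx":0,"dy":0,"dz":0.8,"spin":0},{"jaw":255,"dx":0,"dy":0,"dz":0.6,"spin":0},{"jaw":255,"dx":0,"dy":0,"dz":0.4,"spin":0},{"jaw":255,"dx":0,"dy":0,"dz":0.2,"spin":0}]'
python3 -m creep '[{"jaw":255,"dx":0,"dy":0,"dz":0.2,"spin":0},{"jaw":255,"dx":0,"dy":0,"dz":0.15,"spin":0},{"jaw":255,"dx":0,"dy":0,"dz":0.1,"spin":0},{"jaw":255,"dx":0,"dy":0,"dz":0,"spin":0}]'
python3 cr.py; python3 -c "
from h import *
d=np.load('top0.npy');C=cloud('top',d)[95:150,280:325].reshape(-1,3);Q=C[C[:,2]>.13];print(Q[:,:2].min(0),Q[:,:2].max(0),w2v(Q[:,:2].min(0)),w2v(Q[:,:2].max(0)))"
```

```text
t: 53.45
tool_pos: [0.6324, 0.0037, 0.1766]
eef_rot: [-3.141, -0.0, -1.406]
force: [-0.7, 0.0, -1.4]
width: 0.601
t: 53.85
tool_pos: [0.6326, 0.0036, 0.1738]
eef_rot: [-3.14, -0.0, -1.405]
force: [-3.2, 0.4, 4.9]
width: 0.599
yz [0.0366 0.0429] 0.1928 q deg 337.7 r 113.2 F [-3.2  0.4  4.9] w 0.599 [-3.14  -0.    -1.405] t 53.85
[0.74689334 0.11923087] [0.80400909 0.17867603] [0.16841129 0.13799981] [0.23456455 0.18719008]
```

```bash
python3 -m creep '[{"jaw":100,"dx":0,"dy":0,"dz":0,"spin":0},{"jaw":50,"dx":0,"dy":0,"dz":0,"spin":0},{"jaw":0,"dx":0,"dy":0,"dz":0,"spin":0},{"jaw":0,"dx":0,"dy":0,"dz":0,"spin":0},{"jaw":0,"dx":0,"dy":0,"dz":0,"spin":0}]'
python3 -m creep '[{"jaw":0,"dx":0,"dy":0,"dz":-2,"spin":0},{"jaw":0,"dx":0,"dy":0,"dz":-3,"spin":0},{"jaw":0,"dx":0,"dy":0,"dz":-3,"spin":0},{"jaw":0,"dx":0,"dy":0,"dz":0,"spin":0},{"jaw":0,"dx":0,"dy":0,"dz":0,"spin":0}]'
python3 - <<'E'
from seat import *
from cap import white
im,d,s=cam('wrist','w26.png'); seat(wcloud(d,s))
im,d,s=cam('top','t26.png'); seat(cloud('top',d));white(im,cloud('top',d)); go(.438,.3765,.25,-.08)
E
```

```text
t: 54.35
tool_pos: [0.6322, 0.0036, 0.1717]
eef_rot: [3.141, -0.0, -1.406]
force: [-0.2, 0.0, 0.2]
width: 1.0
t: 54.85
tool_pos: [0.6324, 0.0038, 0.2526]
eef_rot: [-3.14, 0.001, -1.406]
force: [-0.2, -0.5, -0.9]
width: 1.001
cap y -0.101..-0.084 x [0.0108 0.0364 0.0615] top z [0.2076 0.2126 0.2146]
cap y -0.076..0.082 x [0.0105 0.0359 0.0613] top z [0.2102 0.2137 0.2147]
cap y -0.162..-0.088 x [0.0104 0.0343 0.0618] top z [0.2095 0.2141 0.2165]
cap y -0.080..-0.005 x [0.0102 0.0291 0.0612] top z [0.2096 0.2143 0.2163]
cap y 0.004..0.007 x [0.0102 0.0163 0.0238] top z [0.2049 0.2085 0.2091]
cap y 0.048..0.077 x [0.0098 0.0231 0.0396] top z [0.2092 0.2147 0.2166]
cap px [219. 252.] xy [nan nan] LxW 0 x 0 yaw 0.000 506
t 55.0 dx -39.96 dy 12.98 dz 0.12 cm, spin -1.326 | pos [0.6316 0.0036 0.2508] [ 3.139  0.    -1.406] F [ 0.1 -0.1 -0.6] w 1.004 q6 -0.10
```

View pics/w26.png

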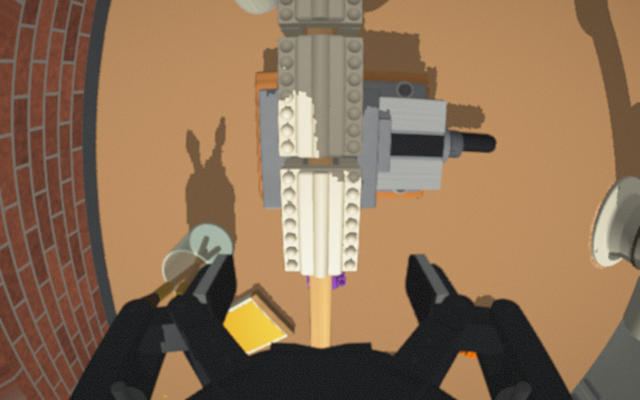

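View pics/t26.png

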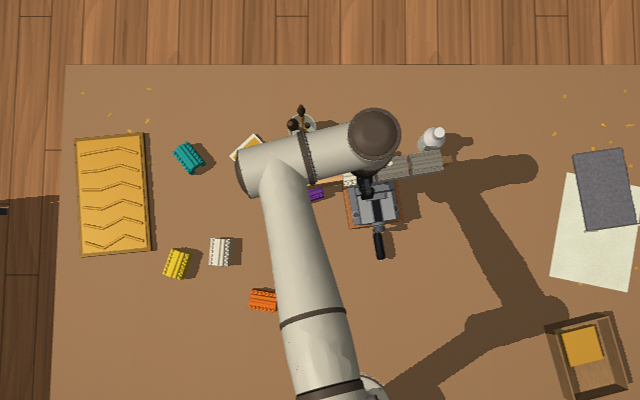

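```bash
python3 -m creep '[{"jaw":0,"dx":-2.5,"dy":0.8,"dz":0,"spin":0},{"jaw":0,"dx":-4.2,"dy":1.4,"dz":0,"spin":0},{"jaw":0,"dx":-4.2,"dy":1.4,"dz":0,"spin":0},{"jaw":0,"dx":-4.2,"dy":1.4,"dz":0,"spin":0},{"jaw":0,"dx":-4.2,"dy":1.4,"dz":0,"spin":0},{"jaw":0,"dx":-4.2,"dy":1.4,"dz":0,"spin":0},{"jaw":0,"dx":-4.2,"dy":1.4,"dz":0,"spin":0},{"jaw":0,"dx":-4.2,"dy":1.4,"dz":0,"spin":0}]'
python3 -m creep '[{"jaw":0,"dx":-4,"dy":1.3,"dz":0,"spin":0},{"jaw":0,"dx":-2.6,"dy":0.8,"dz":0,"spin":0},{"jaw":0,"dx":-1.4,"dy":0.3,"dz":0,"spin":0},{"jaw":0,"dx":0,"dy":0,"dz":0,"spin":-0.12},{"jaw":0,"dx":0,"dy":0,"dz":0,"spin":-0.14},{"jaw":0,"dx":0,"dy":0,"dz":0,"spin":-0.14},{"jaw":0,"dx":0,"dy":0,"dz":0,"spin":-0.14},{"jaw":0,"dx":0,"dy":0,"dz":0,"spin":-0.14}]'
python3 -m creep '[{"jaw":0,"dx":0,"dy":0,"dz":0,"spin":-0.14},{"jaw":0,"dx":0,"dy":0,"dz":0,"spin":-0.14},{"jaw":0,"dx":0,"dy":0,"dz":0,"spin":-0.14},{"jaw":0,"dx":0,"dy":0,"dz":0,"spin":-0.14},{"jaw":0,"dx":0,"dy":0,"dz":0,"spin":-0.09},{"jaw":0,"dx":0,"dy":0,"dz":0,"spin":0},{"jaw":0,"dx":0,"dy":0,"dz":0,"spin":0}]'
python3 - <<'E'
from cap import *
im,d,s=cam('wrist','w27.png'); white(im,wcloud(d,s))
go(.438,.3765,.006,-.08)
E
```

```text
t: 55.75
tool_pos: [0.4738, 0.3019, 0.2508]
eef_rot: [3.14, -0.001, -1.406]
force: [0.5, 0.1, 0.8]
width: 0.999
t: 56.55
tool_pos: [0.4386, 0.375, 0.251]
eef_rot: [3.139, -0.0, -0.721]
force: [0.1, -0.6, -0.2]
width: 1.001
t: 57.25
tool_pos: [0.4386, 0.3753, 0.2515]
eef_rot: [3.14, 0.001, -0.078]
force: [0.1, 0.4, 0.9]
width: 1.001
cap px [320. 168.] xy [0.4379 0.377 ] LxW 75 x 51 yaw -0.064 2777
t 57.3 dx -0.06 dy -0.12 dz 24.56 cm, spin 0.002 | pos [0.4386 0.3754 0.2516] [ 3.141e+00  1.000e-03 -7.800e-02] F [ 0.1 -0.1 -0.6] w 0.999 q6 0.50
```

View pics/w27.png

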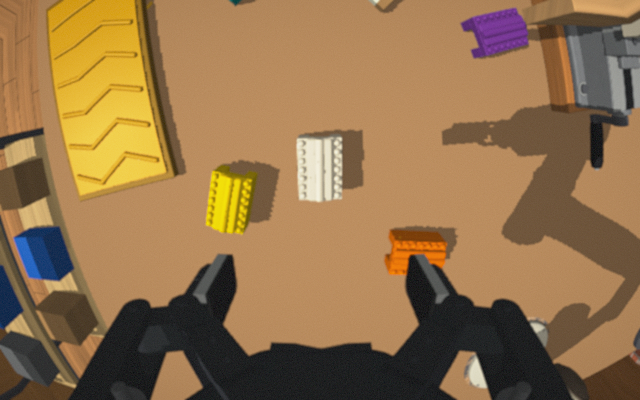

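```bash
python3 -m creep '[{"jaw":0,"dx":-0.05,"dy":-0.16,"dz":3,"spin":-0.012},{"jaw":0,"dx":0,"dy":0,"dz":4.5,"spin":0},{"jaw":0,"dx":0,"dy":0,"dz":4.5,"spin":0},{"jaw":0,"dx":0,"dy":0,"dz":4.5,"spin":0},{"jaw":0,"dx":0,"dy":0,"dz":4,"spin":0},{"jaw":0,"dx":0,"dy":0,"dz":2,"spin":0},{"jaw":0,"dx":0,"dy":0,"dz":1.2,"spin":0},{"jaw":0,"dx":0,"dy":0,"dz":0,"spin":0}]'
python3 -c "
from h import *
cam('wrist','w28.png');go(.438,.377,.006,-.065)"
```

```text
t: 58.1
tool_pos: [0.4377, 0.3768, 0.0136]
eef_rot: [3.139, 0.002, -0.065]
force: [0.1, -0.6, -0.2]
width: 0.998
t 58.1 dx -0.03 dy 0.07 dz 0.91 cm, spin 0.001 | pos [0.4384 0.3776 0.0151] [ 3.141 -0.    -0.064] F [0.7 0.2 0.3] w 1.000 q6 0.52
```

View pics/w28.png

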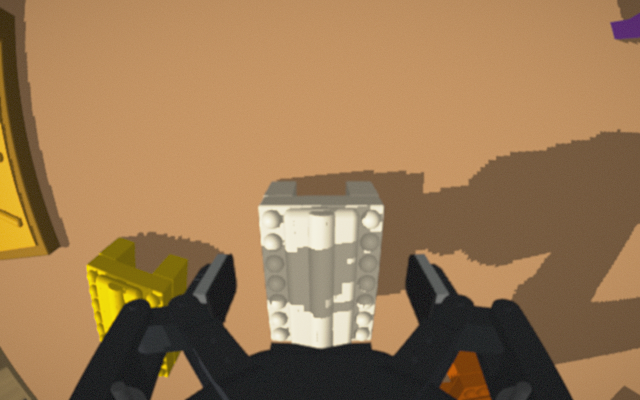

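Run:
```python
from h import *
im=cv2.imread('pics/top0.png');d=np.load('top0.npy');C=cloud('top',d)
h=cv2.cvtColor(im,cv2.COLOR_BGR2HSV)
s=st();R=R_(s['eef_rot'])
for n,(a,b,c,e) in {'yellow':(155,200,240,285),'orange':(240,290,280,320)}.items():
    m=(h[c:e,a:b,1]>150)&(C[c:e,a:b,2]>.01); P=C[c:e,a:b][m]+[0,.0025,0]
    T=(P-s['tool_pos'])@R*100
    print(n,rect(P),'tool-frame cm min',T.min(0).round(2),'max',T.max(0).round(2))
    k=np.abs(T[:,0])<4.5; 
    if k.any(): print('within body x: y',T[k,1].min(),T[k,1].max(), 'k11',T[np.abs(T[:,0])<2,1] if (np.abs(T[:,0])<2).any() else None)
```

```text
yellow (array([0.4052149 , 0.49433038]), 75.33333587646484, 54.3261604309082, np.float64(-0.320205573139841)) tool-frame cm min [ -8.34 -14.75  -3.83] max [ 0.11 -7.94  0.5 ]
within body x: y -14.282975599375034 -7.944423305355104 k11 [-12.78563046 -12.7999561  -12.55757148 -12.52990032 -12.54283117
 -12.89981064 -12.61641394 -12.38158157 -12.13214321 -11.69008189
 -11.93169246 -11.92938436 -11.74150895 -13.07889866 -12.64039238
 -12.3285563  -12.33062694 -11.72546414 -11.5221025  -11.26600048
 -10.91021286 -10.95120709 -11.02598575 -13.13440644 -12.69564029
 -12.29628123 -11.96424571 -11.73009172 -11.31878769 -10.95646732
 -10.56883502 -10.3232557  -10.11895421 -10.16934446 -10.18972913
 -12.94305536 -12.79522534 -12.55379503 -11.94356568 -11.84096546
 -11.422607   -11.28860573 -10.87693787 -10.64039669 -10.32968209
  -9.98556677  -9.78389574  -9.61309296  -9.49138122  -9.36803805
  -9.31592268  -9.25257849 -13.36728856 -12.95345574 -12.8198871
 -12.45774601 -11.91495348 -11.79532802 -11.26978575 -11.11333719
 -10.60565159 -10.34487947 -10.20852961 -10.07772075  -9.78525418
  -9.457
[... 390 characters left out ...]
8.03088217 -13.5974535  -13.22846749 -12.88496462 -12.62901699
 -12.04056146 -11.81911027 -11.66622752 -11.35844592 -11.07386336
 -10.6517854  -10.47703515 -10.29516033  -9.93077362  -9.79064325
  -9.50990424  -9.35279143  -8.89560803  -8.75314185  -8.47035316
  -8.30059145  -8.04537109  -8.14087443  -8.11895356 -11.76548672
 -11.1927931  -10.96272461 -10.72352286 -10.57954636 -10.23079025
  -9.98145594  -9.81812154  -9.43285567  -9.34425964  -9.09649353
  -8.74796199  -8.60415522  -8.25717971  -8.10773575  -8.19661867]
orange (array([0.30586035, 0.25202873]), 75.53500366210938, 52.70021438598633, np.float64(1.414588879372408)) tool-frame cm min [-15.31   9.5   -3.84] max [-9.54 17.33  0.16]
```

```bash
python3 -m creep '[{"jaw":0,"dx":0,"dy":0,"dz":0.85,"spin":0},{"jaw":255,"dx":0,"dy":0,"dz":0,"spin":0},{"jaw":255,"dx":0,"dy":0,"dz":0,"spin":0},{"jaw":255,"dx":0,"dy":0,"dz":0,"spin":0},{"jaw":255,"dx":0,"dy":0,"dz":0,"spin":0},{"jaw":255,"dx":0,"dy":0,"dz":0,"spin":0},{"jaw":255,"dx":0,"dy":0,"dz":0,"spin":0}]' 50
python3 -m creep '[{"jaw":255,"dx":0,"dy":0,"dz":-2,"spin":0},{"jaw":255,"dx":0,"dy":0,"dz":-4,"spin":0},{"jaw":255,"dx":0,"dy":0,"dz":-4.5,"spin":0},{"jaw":255,"dx":0,"dy":0,"dz":-4.5,"spin":0},{"jaw":255,"dx":0,"dy":0,"dz":-4.5,"spin":0},{"jaw":255,"dx":0,"dy":0,"dz":-4,"spin":0},{"jaw":255,"dx":0,"dy":0,"dz":-1.5,"spin":0},{"jaw":255,"dx":0,"dy":0,"dz":0,"spin":0}]'
python3 -m creep '[{"jaw":255,"dx":0,"dy":0,"dz":0,"spin":0.1},{"jaw":255,"dx":0,"dy":0,"dz":0,"spin":0.14},{"jaw":255,"dx":0,"dy":0,"dz":0,"spin":0.14},{"jaw":255,"dx":0,"dy":0,"dz":0,"spin":0.14},{"jaw":255,"dx":0,"dy":0,"dz":0,"spin":0.14},{"jaw":255,"dx":0,"dy":0,"dz":0,"spin":0.14},{"jaw":255,"dx":0,"dy":0,"dz":0,"spin":0.14},{"jaw":255,"dx":0,"dy":0,"dz":0,"spin":0.14}]'
python3 -m creep '[{"jaw":255,"dx":0,"dy":0,"dz":0,"spin":0.14},{"jaw":255,"dx":0,"dy":0,"dz":0,"spin":0.12},{"jaw":255,"dx":0,"dy":0,"dz":0,"spin":0},{"jaw":255,"dx":0,"dy":0,"dz":0,"spin":0}]'
python3 -c "
from h import *
p=v2w(.0363,.126);print(p);go(*p,.26,-1.405)"
```

```text
t: 58.85
tool_pos: [0.4385, 0.3781, 0.0076]
eef_rot: [-3.14, -0.001, -0.063]
force: [-0.0, -0.1, 5.5]
width: 0.601
t: 59.65
tool_pos: [0.4387, 0.3783, 0.2592]
eef_rot: [-3.137, -0.003, -0.064]
force: [-0.3, 0.9, -2.2]
width: 0.601
t: 60.45
tool_pos: [0.4372, 0.3767, 0.2537]
eef_rot: [3.137, -0.002, -1.15]
force: [0.2, 0.9, 0.1]
width: 0.601
t: 60.85
tool_pos: [0.4376, 0.377, 0.2548]
eef_rot: [3.139, -0.002, -1.401]
force: [-0.9, -0.1, -2.0]
width: 0.602
[0.61858093 0.08556612]
t 60.9 dx 31.78 dy -12.93 dz -0.49 cm, spin 0.004 | pos [0.4376 0.377  0.2548] [ 3.139e+00 -2.000e-03 -1.401e+00] F [-0.9 -0.1 -2. ] w 0.602 q6 -0.82
```

```bash
python3 -m creep '[{"jaw":255,"dx":2,"dy":-0.8,"dz":0,"spin":0},{"jaw":255,"dx":4,"dy":-1.6,"dz":0,"spin":0},{"jaw":255,"dx":4,"dy":-1.6,"dz":0,"spin":0},{"jaw":255,"dx":4,"dy":-1.6,"dz":0,"spin":0},{"jaw":255,"dx":4,"dy":-1.6,"dz":0,"spin":0},{"jaw":255,"dx":4,"dy":-1.6,"dz":0,"spin":0},{"jaw":255,"dx":4,"dy":-1.6,"dz":0,"spin":0},{"jaw":255,"dx":3,"dy":-1.3,"dz":0,"spin":0}]'
python3 -m creep '[{"jaw":255,"dx":1.8,"dy":-0.8,"dz":0,"spin":0.003},{"jaw":255,"dx":0.9,"dy":-0.4,"dz":0,"spin":0},{"jaw":255,"dx":0,"dy":0,"dz":0,"spin":0},{"jaw":255,"dx":0,"dy":0,"dz":0,"spin":0},{"jaw":255,"dx":0,"dy":0,"dz":0,"spin":0}]'
python3 - <<'E'
from h import *
im,d,s=cam('wrist','w29.png')
p=v2w(.0363,.126);print(w2v(s['tool_pos']));go(*p,.174,-1.405)
E
```

```text
t: 61.65
tool_pos: [0.6022, 0.1087, 0.2557]
eef_rot: [3.14, -0.0, -1.403]
force: [-0.0, -0.1, -1.1]
width: 0.602
t: 62.15
tool_pos: [0.6175, 0.0874, 0.2566]
eef_rot: [3.142, 0.0, -1.405]
force: [-0.4, 0.7, -0.1]
width: 0.602
[0.03552196 0.12802256]
t 62.2 dx 0.20 dy -0.07 dz 8.27 cm, spin 0.000 | pos [0.6175 0.0874 0.2567] [-3.142  0.    -1.405] F [ 0.2  0.1 -0.8] w 0.597 q6 -0.23
```

View pics/w29.png

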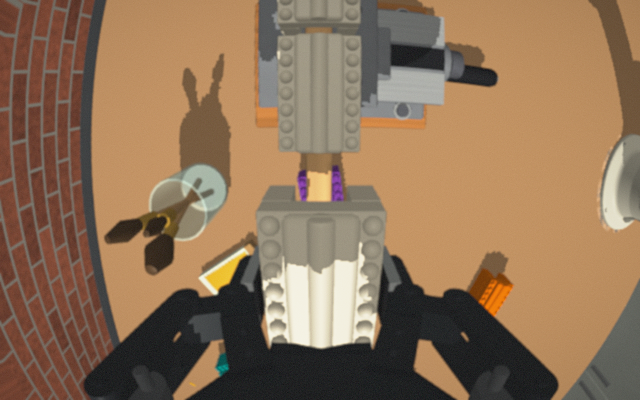

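```bash
python3 -m creep '[{"jaw":255,"dx":0.1,"dy":-0.07,"dz":1.5,"spin":0},{"jaw":255,"dx":0,"dy":0,"dz":2,"spin":0},{"jaw":255,"dx":0,"dy":0,"dz":1.5,"spin":0},{"jaw":255,"dx":0,"dy":0,"dz":1,"spin":0},{"jaw":255,"dx":0,"dy":0,"dz":0.8,"spin":0},{"jaw":255,"dx":0,"dy":0,"dz":0.6,"spin":0},{"jaw":255,"dx":0,"dy":0,"dz":0.4,"spin":0},{"jaw":255,"dx":0,"dy":0,"dz":0.2,"spin":0}]'
python3 -m creep '[{"jaw":255,"dx":0,"dy":0,"dz":0.2,"spin":0},{"jaw":255,"dx":0,"dy":0,"dz":0.15,"spin":0},{"jaw":255,"dx":0,"dy":0,"dz":0.1,"spin":0},{"jaw":255,"dx":0,"dy":0,"dz":0,"spin":0}]'
python3 cr.py
```

```text
t: 63.0
tool_pos: [0.619, 0.0856, 0.1766]
eef_rot: [-3.141, 0.0, -1.407]
force: [-0.7, 0.5, 0.2]
width: 0.603
t: 63.4
tool_pos: [0.6191, 0.0855, 0.1736]
eef_rot: [-3.14, -0.0, -1.407]
force: [-2.6, 0.5, 4.8]
width: 0.599
yz [0.0368 0.1259] 0.1926 q deg 309.7 r 163.7 F [-2.6  0.5  4.8] w 0.599 [-3.14  -0.    -1.407] t 63.4
```

Seated. Release, lift and move back toward the robot for a clear final check.

```bash
python3 -m creep '[{"jaw":100,"dx":0,"dy":0,"dz":0,"spin":0},{"jaw":50,"dx":0,"dy":0,"dz":0,"spin":0},{"jaw":0,"dx":0,"dy":0,"dz":0,"spin":0},{"jaw":0,"dx":0,"dy":0,"dz":0,"spin":0},{"jaw":0,"dx":0,"dy":0,"dz":0,"spin":0}]'
python3 -m creep '[{"jaw":0,"dx":0,"dy":0,"dz":-2,"spin":0},{"jaw":0,"dx":0,"dy":0,"dz":-3,"spin":0},{"jaw":0,"dx":0,"dy":0,"dz":-4,"spin":0},{"jaw":0,"dx":0,"dy":0,"dz":-3,"spin":0},{"jaw":0,"dx":0,"dy":0,"dz":0,"spin":0}]'
python3 -m creep '[{"jaw":0,"dx":-1,"dy":3,"dz":0,"spin":0},{"jaw":0,"dx":-2,"dy":4,"dz":0,"spin":0},{"jaw":0,"dx":-2,"dy":4,"dz":0,"spin":0},{"jaw":0,"dx":-2,"dy":4,"dz":0,"spin":0},{"jaw":0,"dx":-3,"dy":3,"dz":0,"spin":0},{"jaw":0,"dx":-3,"dy":1,"dz":0,"spin":0},{"jaw":0,"dx":0,"dy":0,"dz":0,"spin":0},{"jaw":0,"dx":0,"dy":0,"dz":0,"spin":0}]'
python3 - <<'E'
from seat import *
from vise import vise
im,d,s=cam('wrist','w30.png'); seat(wcloud(d,s))
im,d,s=cam('top','t30.png'); C=cloud('top',d); seat(C)
for o in vise(C): print(o[0],o[2])
B=C[140:200,280:470].reshape(-1,3);B=B[(B[:,2]>.18)&(B[:,2]<.225)];r=rect(B);print('batten+caps',r,w2v(r[0]))
cv2.imwrite('pics/t30c.png',cv2.resize(im[100:270,270:470],None,fx=3.5,fy=3.5))
im,d,s=cam('side','s30.png'); cv2.imwrite('pics/s30c.png',cv2.resize(im[120:260,210:400],None,fx=4,fy=4))
print(st()['t'])
E
```

```text
t: 63.9
tool_pos: [0.6188, 0.0854, 0.1716]
eef_rot: [3.141, -0.0, -1.407]
force: [-0.5, 0.3, 0.1]
width: 0.999
t: 64.4
tool_pos: [0.6211, 0.0857, 0.2978]
eef_rot: [-3.131, 0.0, -1.406]
force: [0.2, -0.1, -0.7]
width: 1.001
t: 65.2
tool_pos: [0.4098, 0.183, 0.2919]
eef_rot: [3.141, -0.0, -1.405]
force: [0.3, -0.2, 0.4]
width: 1.001
cap y 0.064..0.082 x [0.0093 0.0327 0.0601] top z [0.2069 0.2122 0.2147]
cap y 0.089..0.165 x [0.0093 0.0254 0.0601] top z [0.2088 0.2132 0.2146]
cap y -0.162..-0.088 x [0.0104 0.0345 0.062 ] top z [0.2096 0.2144 0.2169]
cap y -0.080..-0.004 x [0.0103 0.0344 0.0616] top z [0.2095 0.2143 0.2165]
cap y 0.003..0.160 x [0.0101 0.034  0.0614] top z [0.2092 0.214  0.2163]
[ 0.67971824 -0.03211651  0.14995096] 233
[ 0.60457495 -0.0441606   0.15035148] 375
batten+caps (array([ 0.63943799, -0.04133746]), 379.3413391113281, 53.003753662109375, np.float64(-1.4036688702834037)) [ 0.03590097 -0.00260551]
65.35
```

View pics/t30c.png

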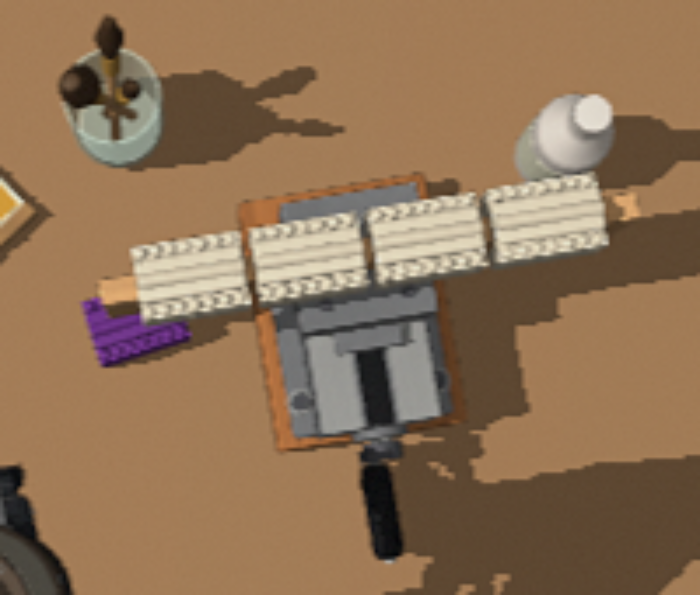

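View pics/s30c.png

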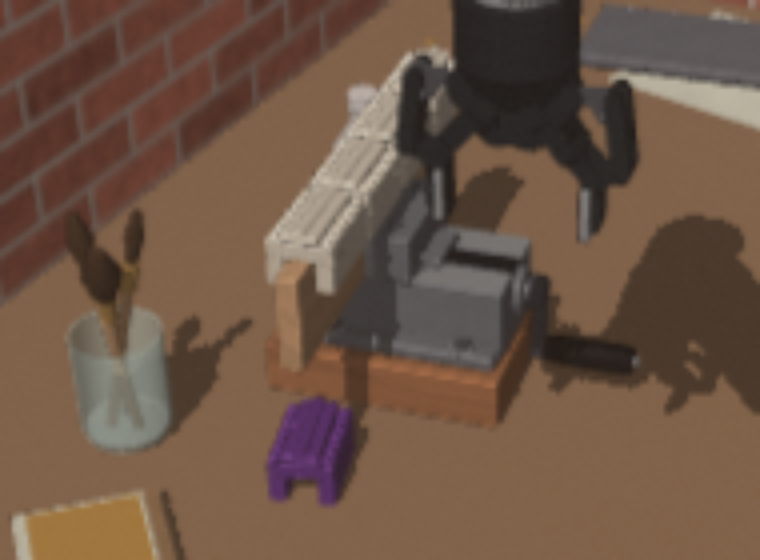

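View pics/t30.png

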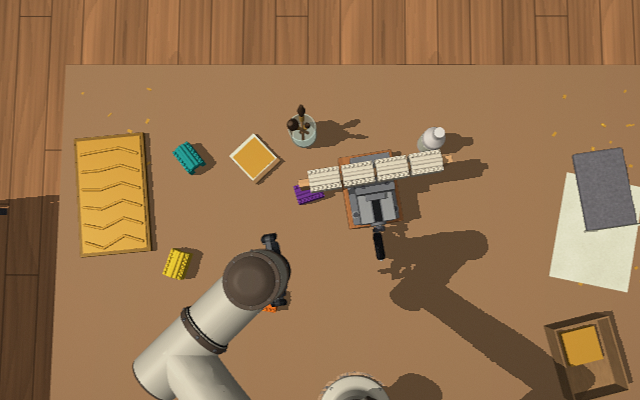

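Run:
```python
from h import *
for f in ('t19','t30'):
    im=cv2.imread(f'pics/{f}.png')
im,d,s=cam('top'); C=cloud('top',d)
for k in range(2):
    g=im[222:262,365:395].astype(int); P=C[222:262,365:395][g.max(2)<45]; P=P[P[:,2]>.02]
Q=np.array([w2v(p) for p in P]); m=(Q[:,0]<-.112)&(Q[:,0]>-.19)&(np.abs(Q[:,1])<.06)
print(m.sum(),'grip y_v med',np.median(Q[m,1]),'min/max',Q[m,1].min(),Q[m,1].max(),'z 50,90',np.percentile(P[m,2],[50,90]))
cv2.imwrite('pics/t31c.png',cv2.resize(im[195:270,340:420],None,fx=7,fy=7))
```

```text
208 grip y_v med 0.004882218683104603 min/max -0.006440143527446641 0.015129909757473345 z 50,90 [0.0485618  0.05268241]
```

View pics/t31c.png

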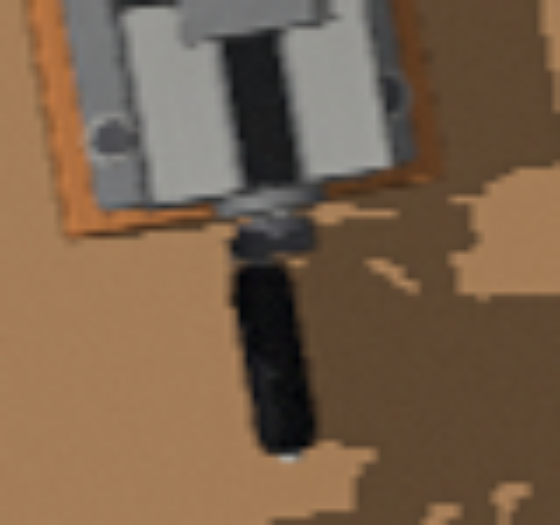

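```bash
python3 -c "
from h import *
p=v2w(-.157,.0072);print(p);go(*p,.28,-2.975)"
```

```text
[ 0.44756846 -0.06354144]
t 65.4 dx 24.84 dy 0.32 dz 1.18 cm, spin 1.567 | pos [0.4106 0.1821 0.2917] [ 3.141 -0.    -1.408] F [0.1 0.5 0.1] w 0.999 q6 -0.62
```

```bash
python3 -m creep '[{"jaw":0,"dx":3,"dy":0,"dz":0.2,"spin":0},{"jaw":0,"dx":4.3,"dy":0,"dz":0.2,"spin":0},{"jaw":0,"dx":4.3,"dy":0.1,"dz":0.2,"spin":0},{"jaw":0,"dx":4.3,"dy":0.1,"dz":0.2,"spin":0},{"jaw":0,"dx":4.3,"dy":0.1,"dz":0.2,"spin":0},{"jaw":0,"dx":3,"dy":0,"dz":0.2,"spin":0},{"jaw":0,"dx":1.6,"dy":0,"dz":0,"spin":0},{"jaw":0,"dx":0,"dy":0,"dz":0,"spin":0.1}]'
python3 -m creep '[{"jaw":0,"dx":0,"dy":0,"dz":0,"spin":0.14},{"jaw":0,"dx":0,"dy":0,"dz":0,"spin":0.14},{"jaw":0,"dx":0,"dy":0,"dz":0,"spin":0.14},{"jaw":0,"dx":0,"dy":0,"dz":0,"spin":0.14},{"jaw":0,"dx":0,"dy":0,"dz":0,"spin":0.14},{"jaw":0,"dx":0,"dy":0,"dz":0,"spin":0.14},{"jaw":0,"dx":0,"dy":0,"dz":0,"spin":0.14},{"jaw":0,"dx":0,"dy":0,"dz":0,"spin":0.14}]'
python3 -m creep '[{"jaw":0,"dx":0,"dy":0,"dz":0,"spin":0.14},{"jaw":0,"dx":0,"dy":0,"dz":0,"spin":0.14},{"jaw":0,"dx":0,"dy":0,"dz":0,"spin":0.07},{"jaw":0,"dx":0,"dy":0,"dz":0,"spin":0},{"jaw":0,"dx":0,"dy":0,"dz":0,"spin":0}]'
python3 -c "
from h import *
im,d,s=cam('wrist','w32.png');C=wcloud(d,s)
g=(im.max(2)<50)&(C[...,2]>.025)&(C[...,2]<.06);P=C[g];Q=np.array([w2v(p) for p in P]);m=(Q[:,0]<-.115)&(Q[:,0]>-.18)&(np.abs(Q[:,1])<.06)
print(m.sum(),np.percentile(Q[m],[2,50,98],axis=0),np.percentile(P[m,2],[50,90]))
p=v2w(-.157,.0072);go(*p,.019,-2.975)"
```

```text
t: 66.2
tool_pos: [0.4478, -0.0652, 0.2796]
eef_rot: [3.14, -0.0, -1.515]
force: [-0.4, 0.5, -0.4]
width: 0.998
t: 67.0
tool_pos: [0.4478, -0.0633, 0.2798]
eef_rot: [3.141, -0.001, -2.634]
force: [-0.1, -0.1, 0.6]
width: 1.002
t: 67.5
tool_pos: [0.4477, -0.063, 0.2799]
eef_rot: [-3.142, -0.0, -2.976]
force: [-0.4, 0.3, 0.5]
width: 1.001
444 [[-0.17884249 -0.00302827]
 [-0.14926432  0.00299381]
 [-0.11648698  0.01561837]] [0.0484386  0.05051298]
t 67.5 dx 0.02 dy -0.06 dz 26.09 cm, spin -0.001 | pos [ 0.4477 -0.0629  0.2799] [-3.142 -0.    -2.976] F [-0.2  0.2  0.2] w 1.000 q6 -1.63
```

View pics/w32.png

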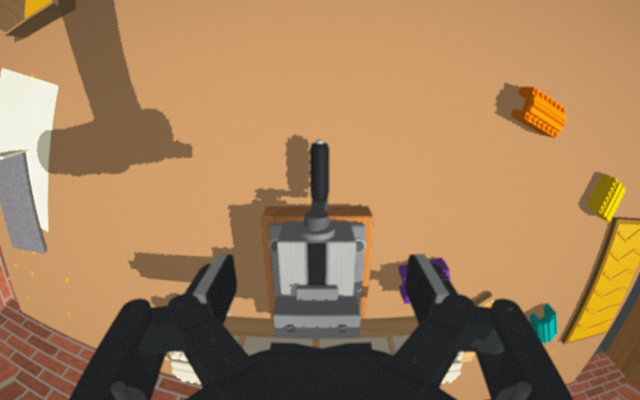

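```bash
python3 -m creep '[{"jaw":0,"dx":0,"dy":-0.06,"dz":4,"spin":0},{"jaw":0,"dx":0,"dy":0,"dz":4.5,"spin":0},{"jaw":0,"dx":0,"dy":0,"dz":4.5,"spin":0},{"jaw":0,"dx":0,"dy":0,"dz":4.5,"spin":0},{"jaw":0,"dx":0,"dy":0,"dz":4,"spin":0},{"jaw":0,"dx":0,"dy":0,"dz":2.8,"spin":0},{"jaw":0,"dx":0,"dy":0,"dz":1.6,"spin":0},{"jaw":0,"dx":0,"dy":0,"dz":0,"spin":0}]'
python3 cr.py
python3 -m creep '[{"jaw":255,"dx":0,"dy":0,"dz":0,"spin":0},{"jaw":255,"dx":0,"dy":0,"dz":0,"spin":0},{"jaw":255,"dx":0,"dy":0,"dz":0,"spin":0},{"jaw":255,"dx":0,"dy":0,"dz":0,"spin":0},{"jaw":255,"dx":0,"dy":0,"dz":0,"spin":0},{"jaw":255,"dx":0,"dy":0,"dz":0,"spin":0},{"jaw":255,"dx":0,"dy":0,"dz":0,"spin":0}]' 60
python3 cr.py
python3 -m creep '[{"jaw":255,"dx":0,"dy":0.15,"dz":-0.02,"spin":0},{"jaw":255,"dx":0,"dy":0.15,"dz":-0.02,"spin":0},{"jaw":255,"dx":0,"dy":0,"dz":0,"spin":0},{"jaw":255,"dx":0,"dy":0,"dz":0,"spin":0}]'
python3 cr.py
python3 -m creep '[{"jaw":255,"dx":0,"dy":0.15,"dz":-0.03,"spin":0},{"jaw":255,"dx":0,"dy":0.15,"dz":-0.03,"spin":0},{"jaw":255,"dx":0,"dy":0,"dz":0,"spin":0},{"jaw":255,"dx":0,"dy":0,"dz":0,"spin":0}]'
python3 cr.py
```

```text
t: 68.35
tool_pos: [0.4462, -0.0635, 0.019]
eef_rot: [-3.141, -0.006, -2.976]
force: [-0.9, -0.2, 0.6]
width: 0.998
yz [-0.1583  0.0075] 0.038 q deg 188.5 r 50.6 F [-0.9 -0.2  0.6] w 0.998 [-3.141 -0.006 -2.976] t 68.35
t: 69.05
tool_pos: [0.4485, -0.0632, 0.0221]
eef_rot: [-3.141, 0.002, -2.976]
force: [-0.7, -2.4, 6.4]
width: 0.269
yz [-0.1561  0.0074] 0.0411 q deg 188.9 r 47.5 F [-0.7 -2.4  6.4] w 0.269 [-3.141e+00  2.000e-03 -2.976e+00] t 69.05
t: 69.45
tool_pos: [0.448, -0.0609, 0.0224]
eef_rot: [-3.141, 0.001, -2.976]
force: [0.2, -6.9, 4.4]
width: 0.271
yz [-0.1561  0.0097] 0.0414 q deg 191.8 r 47.6 F [ 0.2 -6.9  4.4] w 0.271 [-3.141e+00  1.000e-03 -2.976e+00] t 69.45
t: 69.85
tool_pos: [0.4475, -0.0582, 0.0228]
eef_rot: [-3.14, 0.001, -2.976]
force: [1.9, -9.9, 3.2]
width: 0.27
yz [-0.1562  0.0125] 0.0418 q deg 195.2 r 47.8 F [ 1.9 -9.9  3.2] w 0.27 [-3.140e+00  1.000e-03 -2.976e+00] t 69.85
```

```bash
python3 -m creep '[{"jaw":255,"dx":0,"dy":0.2,"dz":-0.05,"spin":0},{"jaw":255,"dx":0,"dy":0.2,"dz":-0.05,"spin":0},{"jaw":255,"dx":0,"dy":0,"dz":0,"spin":0},{"jaw":255,"dx":0,"dy":0,"dz":0,"spin":0}]'
python3 cr.py
python3 -m creep '[{"jaw":255,"dx":0,"dy":0.2,"dz":-0.06,"spin":0},{"jaw":255,"dx":0,"dy":0.2,"dz":-0.06,"spin":0},{"jaw":255,"dx":0,"dy":0,"dz":0,"spin":0},{"jaw":255,"dx":0,"dy":0,"dz":0,"spin":0}]'
python3 cr.py
python3 -m creep '[{"jaw":255,"dx":0,"dy":-0.15,"dz":0.04,"spin":0},{"jaw":255,"dx":0,"dy":0,"dz":0,"spin":0},{"jaw":255,"dx":0,"dy":0,"dz":0,"spin":0}]'
python3 cr.py
python3 -m creep '[{"jaw":255,"dx":0,"dy":-0.15,"dz":0.04,"spin":0},{"jaw":255,"dx":0,"dy":0,"dz":0,"spin":0},{"jaw":255,"dx":0,"dy":0,"dz":0,"spin":0}]'
python3 cr.py
```

```text
t: 70.25
tool_pos: [0.4469, -0.0544, 0.0237]
eef_rot: [-3.14, 0.001, -2.977]
force: [2.5, -11.0, 1.2]
width: 0.27
yz [-0.1561  0.0163] 0.0427 q deg 199.8 r 48.1 F [  2.5 -11.    1.2] w 0.27 [-3.140e+00  1.000e-03 -2.977e+00] t 70.25
t: 70.65
tool_pos: [0.4463, -0.0508, 0.0249]
eef_rot: [-3.14, 0.001, -2.977]
force: [2.6, -13.1, 1.1]
width: 0.27
yz [-0.1561  0.02  ] 0.0439 q deg 204.4 r 48.4 F [  2.6 -13.1   1.1] w 0.27 [-3.140e+00  1.000e-03 -2.977e+00] t 70.65
t: 70.95
tool_pos: [0.4464, -0.0517, 0.0246]
eef_rot: [-3.14, 0.001, -2.977]
force: [1.3, -9.0, 3.5]
width: 0.272
yz [-0.1562  0.019 ] 0.0436 q deg 203.2 r 48.3 F [ 1.3 -9.   3.5] w 0.272 [-3.140e+00  1.000e-03 -2.977e+00] t 70.95
t: 71.25
tool_pos: [0.4467, -0.053, 0.0242]
eef_rot: [-3.141, 0.001, -2.976]
force: [1.3, -6.9, 2.9]
width: 0.277
yz [-0.1561  0.0178] 0.0432 q deg 201.6 r 48.2 F [ 1.3 -6.9  2.9] w 0.277 [-3.141e+00  1.000e-03 -2.976e+00] t 71.25
```

```bash
python3 -m creep '[{"jaw":255,"dx":0,"dy":-0.15,"dz":0.04,"spin":0},{"jaw":255,"dx":0,"dy":0,"dz":0,"spin":0},{"jaw":255,"dx":0,"dy":0,"dz":0,"spin":0}]'
python3 cr.py
python3 -m creep '[{"jaw":255,"dx":0,"dy":-0.15,"dz":0.04,"spin":0},{"jaw":255,"dx":0,"dy":0,"dz":0,"spin":0},{"jaw":255,"dx":0,"dy":0,"dz":0,"spin":0}]'
python3 cr.py
python3 -m creep '[{"jaw":255,"dx":0,"dy":-0.15,"dz":0.04,"spin":0},{"jaw":255,"dx":0,"dy":0,"dz":0,"spin":0},{"jaw":255,"dx":0,"dy":0,"dz":0,"spin":0}]'
python3 cr.py
```

```text
t: 71.55
tool_pos: [0.4469, -0.0543, 0.0238]
eef_rot: [-3.141, 0.001, -2.976]
force: [1.4, -5.9, 3.3]
width: 0.272
yz [-0.1561  0.0165] 0.0428 q deg 200.0 r 48.1 F [ 1.4 -5.9  3.3] w 0.272 [-3.141e+00  1.000e-03 -2.976e+00] t 71.55
t: 71.85
tool_pos: [0.4471, -0.0556, 0.0234]
eef_rot: [-3.141, 0.001, -2.976]
force: [0.1, -4.8, 5.6]
width: 0.27
yz [-0.1561  0.0151] 0.0424 q deg 198.4 r 48.0 F [ 0.1 -4.8  5.6] w 0.27 [-3.141e+00  1.000e-03 -2.976e+00] t 71.85
t: 72.15
tool_pos: [0.4474, -0.0569, 0.023]
eef_rot: [-3.141, 0.001, -2.976]
force: [0.2, -5.3, 5.4]
width: 0.271
yz [-0.1561  0.0138] 0.042 q deg 196.7 r 48.0 F [ 0.2 -5.3  5.4] w 0.271 [-3.141e+00  1.000e-03 -2.976e+00] t 72.15
```

```bash
python3 -m creep '[{"jaw":255,"dx":0,"dy":-0.15,"dz":0.03,"spin":0},{"jaw":255,"dx":0,"dy":0,"dz":0,"spin":0},{"jaw":255,"dx":0,"dy":0,"dz":0,"spin":0}]'
python3 cr.py
python3 -m creep '[{"jaw":255,"dx":0,"dy":-0.15,"dz":0.03,"spin":0},{"jaw":255,"dx":0,"dy":0,"dz":0,"spin":0},{"jaw":255,"dx":0,"dy":0,"dz":0,"spin":0}]'
python3 cr.py
python3 -m creep '[{"jaw":255,"dx":0,"dy":-0.15,"dz":0.02,"spin":0},{"jaw":255,"dx":0,"dy":0,"dz":0,"spin":0},{"jaw":255,"dx":0,"dy":0,"dz":0,"spin":0}]'
python3 cr.py
```

```text
t: 72.45
tool_pos: [0.4476, -0.0583, 0.0228]
eef_rot: [-3.141, 0.001, -2.976]
force: [-0.8, -3.9, 5.8]
width: 0.273
yz [-0.1561  0.0124] 0.0418 q deg 195.0 r 47.9 F [-0.8 -3.9  5.8] w 0.273 [-3.141e+00  1.000e-03 -2.976e+00] t 72.45
t: 72.75
tool_pos: [0.4478, -0.0597, 0.0225]
eef_rot: [-3.141, 0.002, -2.976]
force: [-0.7, -1.9, 7.6]
width: 0.272
yz [-0.1561  0.011 ] 0.0415 q deg 193.3 r 47.8 F [-0.7 -1.9  7.6] w 0.272 [-3.141e+00  2.000e-03 -2.976e+00] t 72.75
t: 73.05
tool_pos: [0.4481, -0.061, 0.0223]
eef_rot: [-3.141, 0.002, -2.976]
force: [-0.5, -1.3, 7.7]
width: 0.274
yz [-0.1561  0.0096] 0.0413 q deg 191.6 r 47.7 F [-0.5 -1.3  7.7] w 0.274 [-3.141e+00  2.000e-03 -2.976e+00] t 73.05
```

```bash
python3 -m creep '[{"jaw":180,"dx":0,"dy":0,"dz":0,"spin":0},{"jaw":100,"dx":0,"dy":0,"dz":0,"spin":0},{"jaw":0,"dx":0,"dy":0,"dz":0,"spin":0},{"jaw":0,"dx":0,"dy":0,"dz":0,"spin":0},{"jaw":0,"dx":0,"dy":0,"dz":0,"spin":0},{"jaw":0,"dx":0,"dy":0,"dz":0,"spin":0},{"jaw":0,"dx":0,"dy":0,"dz":0,"spin":0}]'
python3 -m creep '[{"jaw":0,"dx":0,"dy":0,"dz":-2,"spin":0},{"jaw":0,"dx":0,"dy":0,"dz":-4,"spin":0},{"jaw":0,"dx":0,"dy":0,"dz":-4.5,"spin":0},{"jaw":0,"dx":0,"dy":0,"dz":-4.5,"spin":0},{"jaw":0,"dx":0,"dy":0,"dz":-4.5,"spin":0},{"jaw":0,"dx":0,"dy":0,"dz":-4,"spin":0},{"jaw":0,"dx":0,"dy":0,"dz":-2,"spin":0},{"jaw":0,"dx":0,"dy":0,"dz":0,"spin":0}]'
python3 -m creep '[{"jaw":0,"dx":0,"dy":3,"dz":0,"spin":0},{"jaw":0,"dx":0,"dy":4,"dz":0,"spin":0},{"jaw":0,"dx":0,"dy":4,"dz":0,"spin":0},{"jaw":0,"dx":0,"dy":4,"dz":0,"spin":0},{"jaw":0,"dx":0,"dy":4,"dz":0,"spin":0},{"jaw":0,"dx":0,"dy":2,"dz":0,"spin":0},{"jaw":0,"dx":0,"dy":0,"dz":0,"spin":0},{"jaw":0,"dx":0,"dy":0,"dz":0,"spin":0}]'
python3 - <<'E'
from seat import *
im,d,s=cam('top','t33.png'); C=cloud('top',d); seat(C)
B=C[140:200,280:470].reshape(-1,3);B=B[(B[:,2]>.18)&(B[:,2]<.225)];r=rect(B);print('batten+caps',r,w2v(r[0]))
g=im[222:262,350:395].astype(int); P=C[222:262,350:395][g.max(2)<45]; P=P[P[:,2]>.02]
Q=np.array([w2v(p) for p in P]); m=(Q[:,0]<-.112)&(Q[:,0]>-.19)&(np.abs(Q[:,1])<.06)
print('grip y_v',np.median(Q[m,1]),Q[m,1].min(),Q[m,1].max(),'z',np.percentile(P[m,2],90))
cam('side','s33.png'); print(st()['t'],st()['qd'].round(3))
E
```

```text
t: 73.75
tool_pos: [0.4474, -0.061, 0.0214]
eef_rot: [3.142, -0.0, -2.977]
force: [0.2, -0.1, 0.5]
width: 0.999
t: 74.55
tool_pos: [0.449, -0.0609, 0.28]
eef_rot: [-3.141, 0.008, -2.977]
force: [0.5, 1.2, 0.1]
width: 1.003
t: 75.35
tool_pos: [0.4124, 0.1459, 0.2754]
eef_rot: [-3.141, -0.002, -2.976]
force: [-0.4, -0.1, -0.4]
width: 0.997
cap y -0.162..-0.088 x [0.0105 0.0348 0.0617] top z [0.2095 0.2143 0.2161]
cap y -0.079..-0.004 x [0.0102 0.0344 0.0616] top z [0.2093 0.2141 0.2158]
cap y 0.003..0.160 x [0.0101 0.0343 0.0615] top z [0.2094 0.2142 0.2164]
batten+caps (array([ 0.63988135, -0.0422059 ]), 380.85888671875, 53.07908248901367, np.float64(-1.4050628853112488)) [ 0.03619473 -0.00353527]
grip y_v 0.008697030871075267 -0.0034037709177090654 0.019064674319339697 z 0.052997001423988534
75.45 [-0.01  -0.006  0.006  0.002 -0.002 -0.002]
```

View pics/t33.png

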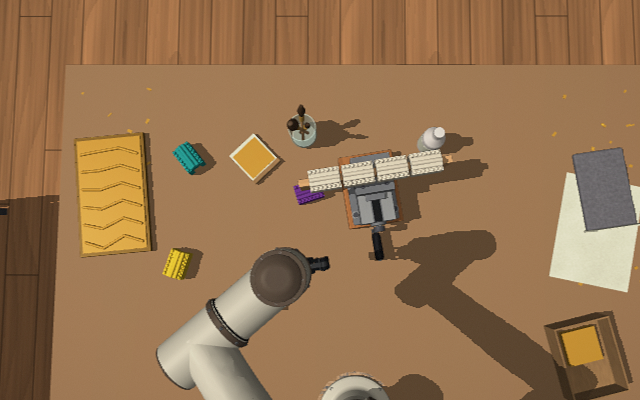

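View pics/s33.png

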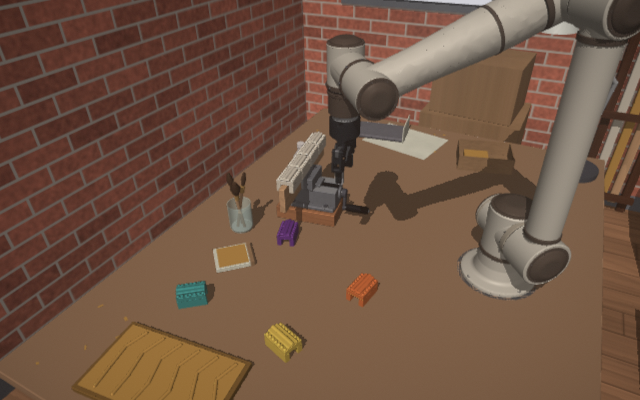

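```bash
python3 -c "
from bench import sign_off; print(sign_off())"
```

```text
the job is handed in; nothing more can be done
None
```

The gilding stand is set up and handed in at about 75 s. The batten is on edge on the vise bed, clamped, with all four white cappings astride it. I did not touch the brush jar, bottle, leaf book or the coloured look-alikes.

**Batten and vise:** I stood the batten between the jaws and cranked it shut, reaching about 36 N at the handle, before placing any capping. In the top view its middle is about 3 mm from the vise's along the jaws.

**Cappings:** Their tops read about 214–216 mm against 215 mm expected, so all are fully seated. There are gaps of about 7–9 mm between them. About 27 mm of batten shows beyond the outer cappings at each end.

**A check that disagreed:** when I let go of the handle the first time, it sprang back from about 260° to about 186°, although it is meant to be self-locking.
- After the cappings were on, I gripped it again to test. The resistance rose from 10 to 13 N over the next few degrees, against 5–6 N when running free, so the jaws were still pinching.
- I let it off slowly this time, and it rests at about 190°, a jaw gap of about 17.8 mm. I never measured the clamping force itself, only the force at the handle.
- The batten and cappings did not visibly move during this.

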